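Lock out the bench gas tap with the curved hook

TASK

Lock out the gas tap: swing its lever fully closed, so that the ring on the lever comes up to the fixed ring, then take the block with the curved hook (not the straight pin) and pass the hook round its arc through both rings, the lever's first. Press the block home against the lever's ring with about 12 N for a second, never loading the rings with more than 20 N, and leave it standing there on the bench with the tap closed. Do not disturb the other things on the bench.

Things in the scene. Friction and masses are not known exactly. Their poses are not given: they have to be found in the camera images.
- gas_tap: Gas tap fixed to the bench: brass tap on a 6 mm grey plate, fixed ring on a post. Origin on the bench at the centre of the 55 mm radius arc the hook follows, anticlockwise from above, tip first; x points to the lever's ring when closed (55 mm off, arc angle 0) and its upright pivot (145 mm off). The bench is bare where the block slides (plate only at y over 10 mm, or x over 85 mm).
- lever (a joint): Lever angle, rad: 0 = closed against a solid stop, lever along the tap's -x from its pivot, its ring next to the fixed one; grows to 1.4 as it opens (anticlockwise from above, ring swinging to the tap's -y). Stiff (about 0.1 N m), stays where left. Steel bar 5 mm thick, 30 mm above the bench; its ring, same size and height as the fixed one, is 90 mm from the pivot.
- lever_knob (a point): Centre of the upright black knob on the lever, 12 mm diameter, 35 to 75 mm above the bench, 50 mm from the pivot. This point is 55 mm above the bench.
- fixed_eye (a point): Centre of the fixed ring's bore, 30 mm above the bench, at +13 degrees on the tap's arc, after the lever's ring. Upright ring of 5 mm steel wire, bore 10.6 mm, lying along the arc; its top is 41 mm above the bench.
- seat (a point): Point on the arc (3 degrees before the closed lever's ring, 30 mm above the bench) where the root of the hook is when the block bears on the lever's ring.
- hook_center (a point): Centre of the hook's dark steel block, 40 (x) by 24 (y) by 60 mm high, loose, standing on the bench, this point 30 mm up; 0.2 to 0.33 kg. An 8 mm round rod leaves the +x face (x = 20 mm, same height) along +x and bends to +y on an arc of radius 55 mm about x = 20, y = 55 mm, spanning 70 degrees (1.22 rad). When home, this x points along the tap's y, turned 3 degrees clockwise.
- hook_root (a point): Point where the rod leaves the +x face of the hook's block.
- hook_tip (a point): Centre of the rounded free end of the curved rod.
- pin_center (a point): Centre of the block of the straight pin: same block, with a straight rod 67 mm long on its +x face. Not to be used.
- amber_bottle: Brown glass bottle, 68 mm wide, 150 mm high; origin under its centre. Bystander.
- beaker: Glass beaker, 68 mm wide, 85 mm high; origin under its centre. Bystander.
- flask: Conical glass flask, 84 mm wide, 118 mm high; origin under its centre. Bystander.
- wash_bottle: White plastic bottle, 56 mm wide, 130 mm high; origin under its centre. Bystander.
- spatula: Spatula lying on the bench. Bystander.
- jar: White plastic jar, 60 mm wide, 75 mm high; origin under its centre. Bystander.

How it is judged:
By the outcome, as a careful person would: the job done as asked, in the order asked, and still so for the second after the job is handed in, with the robot touching nothing.
It also fails if it takes over 72 s, if anything falls off the work surface, if the arm or the gripper's body presses on something with over 40 N, if the wrist force passes 120 N, or if a joint passes its speed limit or range.

ROBOT

A 6-joint arm with a two-finger parallel gripper is mounted at the origin on the work surface. World frame = base frame: x ahead of the robot, y to its left, z up, the work surface at z = 0. Lengths are in mm, angles in rad, forces in N, time in s.
With the tool pointing down it reaches from about 300 to 875 mm from the base axis. Payload 4.2 kg.
Tool frame: the origin (TCP) lies midway between the tips of the shut fingers; the grasp point (between the pads) lies 19 mm behind it (manip.tcp_to_grasp is the z of the grasp point in the tool frame, in mm); z points along the fingers, y is the direction in which the jaws open and shut (so a half turn about z gives the same grasp; the last joint's range is limited). The gripper opens to 85 mm and grips with 20 to 120 N. Pads are 22 mm wide; open, the fingers measure 114 mm over their backs; the gripper's body (76 mm by 85 mm) begins 54 mm behind the grasp point. The pads swing forward as they close: fully open they stand 13 mm farther back than shut.
Start: joints at [1.249, 0.32, 1.565, -0, 1.257, -0.02], TCP at [170.914, 549.026, 231.338] pointing down, gripper open.
Joint ranges: [-3.11, 3.11], [-0.84, 2.01], [0.21, 2.61], [-1.34, 4.49], [0.05, 2.63], [-2.56, 2.56]. Speed limits (rad/s): [2.57, 2.57, 3.14, 3.14, 3.14, 3.14].

INTERFACE

Orientations are given as a rotation vector (axis times angle).
In Python, from station import manip gives the robot as it stands.
- The arm moves only by the tool carry_out, never from a script. Its argument "targets" is a list of rows, each a list of 3 entries, a list of its own where there are three numbers: the shift along the tool's x, y, z in m, then the turn about the tool's z in rad, then the closure, from -1 (fully open) to 1 (shut). In form: [[[tx, ty, tz], roll, grip], ...]. A call has 1 to 5 rows; each row is the pose to reach, as a shift and turn from the pose measured when the call began, along the tool's axes at that moment; what a row does not reach only later rows make up. A row lasts 1/12 s, in which the tool goes at most 41.7 mm and 7.16 degrees, less where a joint would pass 70% of its speed; a pose out of reach is approached as far as the arm can. A call with a gripper value outside its range is refused whole. The fingers move at their own pace and stop on an object; "grip_force" is the grip in N (left out, the last holds). Time passes only in rows, so rows that repeat a pose let the fingers close. It gives the time, the measured TCP pose, the force and the opening at its end, in the units of the state.
- manip.get_obs(): the state, without advancing time (a new reading comes with each control period).
- manip.camera(name): name is "scene" or "top" or "wrist"; returns the picture (384x512x3 uint8, blue, green, red); there is no depth.
- manip.camera_params(name): a dict with "vertical_fov" (degrees; the focal length in pixels is half the picture's height over the tangent of half this angle, whatever the lens; pixels are square), "cx", "cy" (the principal point, pixels), "view" (4x4, takes a point from world to camera coordinates); the wrist camera has in their place "mount" (4x4, takes a point from camera to tool coordinates, whose origin is the TCP and whose axes are the flange's). Camera axes: x right, y up, looking along -z (the intrinsics and any distortion apply to the point x, -y, -z); pixel columns grow to the right and rows downward; lengths in mm; the calibration is good to about 2 mm. A picture is of the moment at which its call begins: read the wrist's pose just before it. camera_params takes no time and is no camera call.
- manip.finish_job(): hands the job in, once; it reports no verdict.
The state is a dict: "time_s": time; "joint_pos": joint angles; "dq": joint speeds; "effort": joint torques, N m; "tool_pos": TCP position; "orientation": TCP orientation; "wrist_force": force on the tool from outside, world axes, zero at the start; "moment": the same for the moment, N m; "grip_width": opening from 0.0 (shut) to 1.0 (fully open).
Only numpy, scipy, OpenCV 4.12 (cv2) and the standard library are available. Lean on these libraries where they do the work, as an engineer would, in place of code of your own. Each camera call takes 0.05 s, during which the arm holds its last target.

## Working session

There is one attempt and no reset: what is moved stays moved. The work goes in short steps, Python scripts to look and compute and a tool call to move; the robot and the scene stay as the last step left them, time stands still between calls to the robot, and variables do not carry over. Pictures are saved under pics/ and viewed, and the job is handed in when it is done.

Besides the shell and the picture viewer there is one more tool, called after "Request:" by a JSON object that holds its "fn" and its "kwargs", one argument or row to a line. carry_out: Moves the arm, as the interface text tells. Its arguments: {"type":"object","properties":{"targets":{"type":"array"},"grip_force":{"type":"number"}},"required":["targets"]}

```bash
ls; mkdir -p pics
python3 - <<'E'
from station import manip
import cv2
print(manip.get_obs()); print(manip.tcp_to_grasp)
for n in ["scene","top","wrist"]:
    p=manip.camera_params(n); print(n,p)
    cv2.imwrite(f"pics/{n}0.png",manip.camera(n))
E
```

```text
pics
{'time_s': 0.0, 'joint_pos': array([ 1.24901676e+00,  3.20283499e-01,  1.56567840e+00, -2.72592980e-07,
        1.25743467e+00, -1.99829340e-02]), 'dq': array([-3.94396178e-05,  2.72495082e-04,  1.33848512e-03, -5.36795231e-04,
       -7.80314372e-04, -7.75992083e-04]), 'effort': array([-7.68992468e-04, -4.15533793e+01, -2.34165072e+01, -9.94442280e-05,
        8.40050139e-03,  1.28574476e-05]), 'tool_pos': array([170.74575573, 548.55049221, 230.48734919]), 'orientation': array([-4.72217619e-01, -3.10558874e+00,  2.79211148e-03]), 'wrist_force': array([0.16242645, 0.12197343, 0.76192339]), 'moment': array([-0.02893487, -0.01381444,  0.03610337]), 'grip_width': 1.0010101994515268}
-18.700000000000003
scene {'vertical_fov': 52.89938813240728, 'cx': 255.73495345683736, 'cy': 192.20546741813237, 'view': array([[ 6.99361378e-01,  7.14606028e-01, -1.52278809e-02,
        -3.98818929e+02],
       [-4.98578921e-01,  5.02987061e-01,  7.05990847e-01,
         1.66464878e+02],
       [ 5.12164742e-01, -4.86150431e-01,  7.08057226e-01,
        -1.53225466e+03],
       [ 0.00000000e+00,  0.0
[... 241 characters left out ...]

       [ 9.99229855e-01, -4.31195851e-03,  3.90013245e-02,
        -5.21618703e+02],
       [-3.89628554e-02,  8.67196971e-03,  9.99203029e-01,
        -1.45812606e+03],
       [ 0.00000000e+00,  0.00000000e+00,  0.00000000e+00,
         1.00000000e+00]])}
wrist {'vertical_fov': 67.08978344471751, 'cx': 251.3894997802299, 'cy': 190.7675185677984, 'mount': array([[ 5.82294265e-05,  9.57579583e-01,  2.88168941e-01,
         7.28055423e+01],
       [ 9.99999844e-01, -2.15954241e-04,  5.15544644e-04,
         9.15641246e-02],
       [ 5.55906330e-04,  2.88168866e-01, -9.57579446e-01,
        -1.42540455e+02],
       [ 0.00000000e+00,  0.00000000e+00,  0.00000000e+00,
         1.00000000e+00]])}
```

View pics/top0.png

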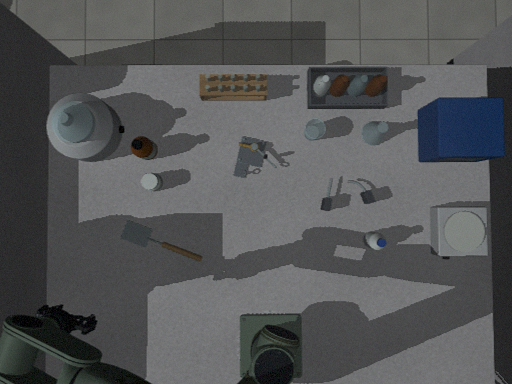

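View pics/scene0.png

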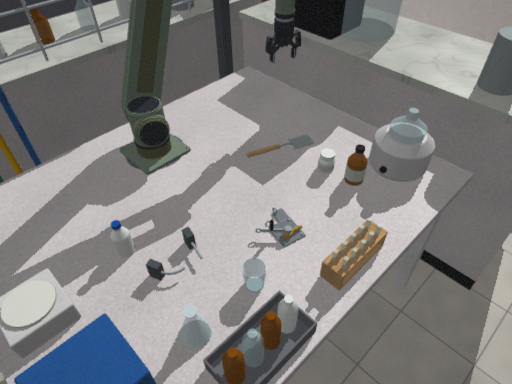

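View pics/wrist0.png

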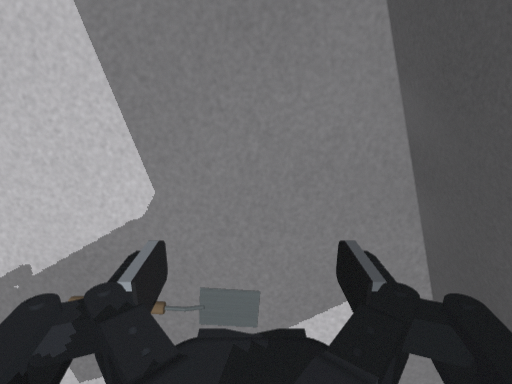

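```bash
cat > h.py <<'E'
import numpy as np, cv2
from scipy.spatial.transform import Rotation as R
from station import manip
def K(p,h=384):
    f=h/2/np.tan(np.radians(p["vertical_fov"])/2); return f,p["cx"],p["cy"]
def cam(name,obs=None):
    p=manip.camera_params(name); f,cx,cy=K(p)
    if "view" in p: V=np.array(p["view"]); C=np.linalg.inv(V)
    else:
        T=np.eye(4); T[:3,:3]=R.from_rotvec(obs["orientation"]).as_matrix(); T[:3,3]=obs["tool_pos"]
        C=T@np.array(p["mount"])
    return C,f,cx,cy
def ray(c,u,v):
    C,f,cx,cy=c
    d=C[:3,:3]@np.array([(u-cx)/f,-(v-cy)/f,-1.]); return C[:3,3],d/np.linalg.norm(d)
def onplane(c,u,v,z):
    o,d=ray(c,u,v); return o+d*(z-o[2])/d[2]
def proj(c,P):
    C,f,cx,cy=c
    q=np.linalg.inv(C)@np.append(P,1.); return np.array([cx+f*q[0]/-q[2], cy-f*q[1]/-q[2]])
def tri(rs):
    A=np.zeros((3,3));b=np.zeros(3)
    for o,d in rs:
        M=np.eye(3)-np.outer(d,d);A+=M;b+=M@o
    P=np.linalg.solve(A,b); return P,[np.linalg.norm((np.eye(3)-np.outer(d,d))@(P-o)) for o,d in rs]
def shot(tag):
    """wrist picture with its pose saved"""
    o=manip.get_obs(); im=manip.camera("wrist")
    cv2.imwrite(f"pics/{tag}.png",im); np.savez(f"pics/{tag}.npz",p=o["tool_pos"],r=o["orientation"])
    return im,o
def load(tag):
    z=np.load(f"pics/{tag}.npz"); o=dict(tool_pos=z["p"],orientation=z["r"]); return cv2.imread(f"pics/{tag}.png"),cam("wrist",o)
def totool(P,o=None):
    o=o or manip.get_obs(); return R.from_rotvec(o["orientation"]).as_matrix().T@(np.array(P)-o["tool_pos"])
E
python3 - <<'E'
from h import *
t=cv2.imread("pics/top0.png"); s=cv2.imread("pics/scene0.png")
cv2.imwrite("pics/tc.png",cv2.resize(t[110:270,220:400],None,fx=4.4,fy=3.7*1.0,interpolation=cv2.INTER_CUBIC)) if 0 else cv2.imwrite("pics/tc.png",cv2.resize(t[110:260,220:400],(792,660))[:600])
cv2.imwrite("pics/sc.png",cv2.resize(s[190:300,140:320],(792,484)))
ct=cam("top")
for n,u,v,z in [("hook",367,195,60),("pin",326,203,60),("tapplate",240,170,6),("ring?",256,171,30),("beaker",316,131,85),("flask",375,140,60),("wash",375,240,65),("jar",151,180,75),("amber",141,147,150),("spat1",200,258,5),("spat0",125,230,0)]:
    print(n,onplane(ct,u,v,z).round())
C,*_=cam("wrist",manip.get_obs());print(C)
E
```

```text
hook [ 498. -316.   60.]
pin [ 472. -182.   60.]
tapplate [585.  98.   6.]
ring? [580.  44.  30.]
beaker [ 703. -148.   85.]
flask [ 677. -345.   60.]
wash [ 352. -339.   65.]
jar [549. 382.  75.]
amber [645. 396. 150.]
spat1 [290. 233.   5.]
spat0 [385. 486.   0.]
[[ 2.97163778e-01 -9.14491480e-01 -2.74588824e-01  1.01359156e+02]
 [ 9.54824635e-01  2.84038070e-01  8.73629907e-02  5.70584220e+02]
 [-1.89903116e-03 -2.88145290e-01  9.57584819e-01  3.73226493e+02]
 [ 0.00000000e+00  0.00000000e+00  0.00000000e+00  1.00000000e+00]]
```

View pics/tc.png

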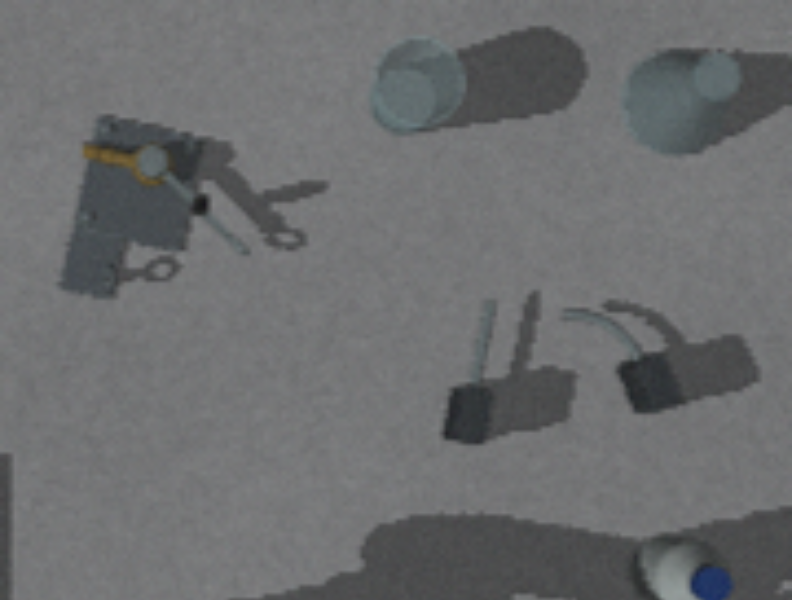

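View pics/sc.png

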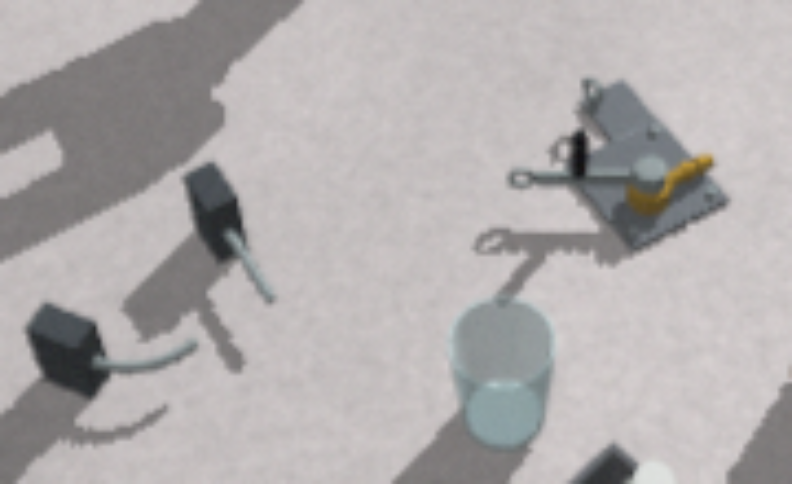

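Run:
```python
from h import *
ct=cam("top")
f=lambda a,b:(220+a/4.4,110+b/4.4)
for n,(a,b),z in [("pivot",(152,160),40),("knob",(203,203),75),("leverring",(245,250),30),("platecornerLB",(62,288),6),("plTL",(100,117),6),("plBR",(118,297),6),("plTR",(210,150),6)]:
    print(n,onplane(ct,*f(a,b),z).round())
print(totool([640,40,200])/1000)
```

```text
pivot [661.  49.  40.]
knob [624.  12.  75.]
leverring [593. -21.  30.]
platecornerLB [567. 118.   6.]
plTL [699.  88.   6.]
plBR [560.  75.   6.]
plTR [673.   4.   6.]
[-0.59919805 -0.34618716  0.03113517]
```

Request:
{"fn": "carry_out", "kwargs": {
  "targets": [
    [[-0.6,-0.346,0.03],0,-1],
    [[-0.6,-0.346,0.03],0,-1],
    [[-0.6,-0.346,0.03],0,-1],
    [[-0.6,-0.346,0.03],0,-1],
    [[-0.6,-0.346,0.03],0,-1]
  ]
}}

```text
time_s: 0.57
tool_pos: [312.8, 394.4, 222.0]
orientation: [-0.471, -3.106, 0.003]
wrist_force: [1.0, 0.4, 0.8]
grip_width: 1.006
```

Request:
{"fn": "carry_out", "kwargs": {
  "targets": [
    [[-0.418,-0.241,0.02],0,-1],
    [[-0.418,-0.241,0.02],0,-1],
    [[-0.418,-0.241,0.02],0,-1],
    [[-0.418,-0.241,0.02],0,-1],
    [[-0.418,-0.241,0.02],0,-1]
  ]
}}

```text
time_s: 0.98
tool_pos: [454.2, 241.3, 213.5]
orientation: [-0.471, -3.106, 0.003]
wrist_force: [0.6, 0.5, -0.3]
grip_width: 1.003
```

Run:
```python
from h import *
print(totool([640,40,200]), manip.get_obs()["tool_pos"])
```

```text
[-237.16760441 -137.12383774   13.71963703] [454.16952771 241.303541   213.54872124]
```

Request:
{"fn": "carry_out", "kwargs": {
  "targets": [
    [[-0.237,-0.137,0.013],0,-1],
    [[-0.237,-0.137,0.013],0,-1],
    [[-0.237,-0.137,0.013],0,-1],
    [[-0.237,-0.137,0.013],0,-1],
    [[-0.237,-0.137,0.013],0,-1]
  ]
}}

```text
time_s: 1.4
tool_pos: [595.0, 88.1, 203.6]
orientation: [-0.471, -3.105, 0.003]
wrist_force: [1.8, 0.9, 0.2]
grip_width: 1.001
```

Request:
{"fn": "carry_out", "kwargs": {
  "targets": [
    [[-0.06,-0.035,0.004],0,-1],
    [[-0.06,-0.035,0.004],0,-1],
    [[-0.06,-0.035,0.004],0,-1],
    [[-0.06,-0.035,0.004],0,-1]
  ]
}}

```text
time_s: 1.73
tool_pos: [642.2, 35.5, 198.4]
orientation: [-0.475, -3.102, 0.003]
wrist_force: [-0.6, 0.0, 0.5]
grip_width: 1.004
```

Run:
```python
from h import *
im,o=shot("w1"); print(o["tool_pos"],o["dq"].round(3))
cv2.imwrite("pics/w1b.png",cv2.resize(im,(800,600),interpolation=cv2.INTER_CUBIC))
```

```text
[642.23266982  35.50083594 198.3607343 ] [ 0.042 -0.03   0.03   0.011  0.007  0.004]
```

View pics/w1b.png

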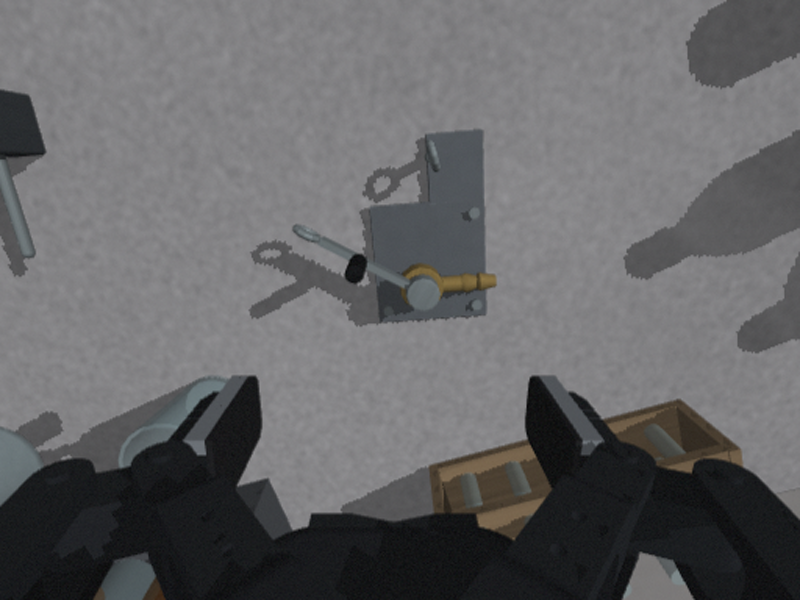

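Run:
```python
from h import *
im,c=load("w1")
x0,y0=150,75
k=cv2.resize(im[y0:y0+140,x0:x0+180],None,fx=4.25,fy=4.25,interpolation=cv2.INTER_CUBIC)
cv2.imwrite("pics/w1c.png",np.clip(k*1.6,0,255).astype(np.uint8))
```

```text
(no output)
```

View pics/w1c.png

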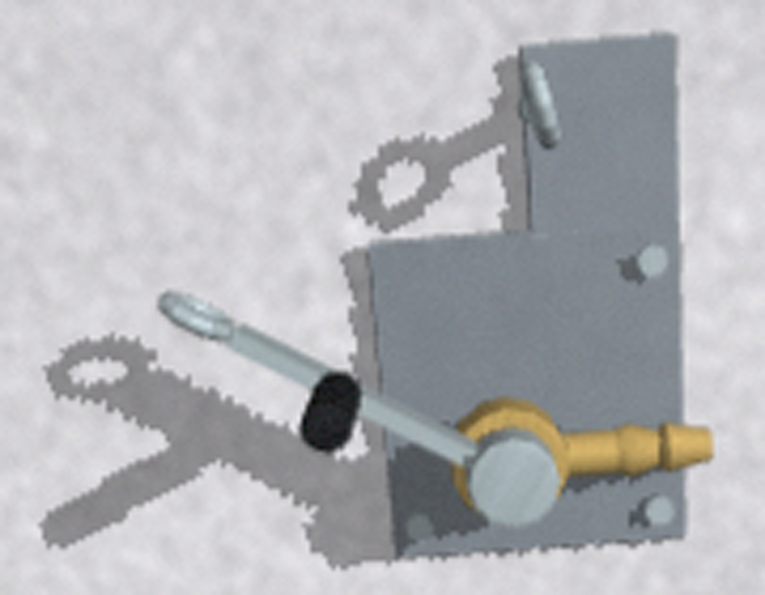

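Run:
```python
from h import *
im,c=load("w1")
g=lambda a,b,z:onplane(c,150+(a+.5)/4.25-.5,75+(b+.5)/4.25-.5,z)
pts=dict(c1=(530,234,6),ftl=(521,47,6),ftr=(676,35,6),mtl=(370,246,6),mbl=(393,556,6),mbr=(684,536,6),fix=(540,105,30),lring=(196,315,30),kn_top=(335,393,75),kn_bot=(323,430,36),piv=(514,480,45),)
P={k:g(*v) for k,v in pts.items()}
for k,v in P.items(): print(k,v.round(1))
d=lambda a,b:np.linalg.norm((P[a]-P[b])[:2])
ang=lambda a,b:np.degrees(np.arctan2(*(P[b]-P[a])[[1,0]]))
print("foot left edge ang",ang("ftl","c1"),"right",ang("ftr","mbr"),"mleft",ang("mtl","mbl"),"x85 edge-90",ang("mtl","c1")-90,"top",ang("ftl","ftr")-90,"bot",ang("mbl","mbr")-90)
th=np.radians(np.mean([ang("ftl","c1"),ang("ftr","mbr"),ang("mtl","c1")-90]))
for t in [th]:
    ex=np.array([np.cos(t),np.sin(t)]);ey=np.array([-ex[1],ex[0]])
    o1=P["c1"][:2]-85*ex-10*ey
    o2=P["fix"][:2]-55*(np.cos(np.radians(13))*ex+np.sin(np.radians(13))*ey)
    print("origin",o1,o2,np.degrees(t))
    for k in P: q=P[k][:2]-o1; print(k,(q@ex).round(1),(q@ey).round(1))
```

```text
c1 [606.9  73.3   6. ]
ftl [561.   84.2   6. ]
ftr [570.1 122.8   6. ]
mtl [597.2  31.6   6. ]
mbl [682.8  10.3   6. ]
mbr [701.9  91.9   6. ]
fix [575.9  83.   30. ]
lring [598.6 -14.   30. ]
kn_top [620.2  19.6  75. ]
kn_bot [635.3   8.   36. ]
piv [659.9  50.9  45. ]
foot left edge ang -13.324513060083955 right -13.220514320182751 mleft -13.937817669659326 x85 edge-90 -13.189566014276565 top -13.253712368741986 bot -13.205180051384275
origin [521.91549957  83.08669262] [520.92453483  83.23043799] -13.244864464847756
c1 85.0 10.0
ftl 37.8 10.1
ftr 37.8 49.7
mtl 85.0 -32.9
mbl 173.2 -34.0
mbr 173.2 49.8
fix 52.6 12.3
lring 96.9 -76.9
kn_top 110.2 -39.3
kn_bot 127.5 -47.1
piv 141.7 0.3
```

```bash
cat >> h.py <<'E'
TO=np.array([521.5,83.1]); TH=np.radians(-13.25)
EX=np.array([np.cos(TH),np.sin(TH)]); EY=np.array([-EX[1],EX[0]])
def tap(x,y,z): 
    return np.append(TO+x*EX+y*EY,z)
def knob(a,back=0): # lever angle; point tap frame
    return 145-50*np.cos(a), -50*np.sin(a)
E
python3 - <<'E'
from h import *
print(tap(*knob(1.012),55))
print(totool(tap(*knob(1.012),120)),totool(tap(*knob(1.012),42)),manip.get_obs()["tool_pos"])
E
```

```text
[627.12048298  14.67554058  55.        ]
[  6.9756229  -25.12069032  78.82437021] [  6.75810805 -24.97111769 156.82392351] [641.51738826  36.65655237 198.75629483]
```

Request:
{"fn": "carry_out", "kwargs": {
  "targets": [
    [[0.007,-0.025,0.03],0,0.15],
    [[0.007,-0.025,0.07],0,0.15],
    [[0.007,-0.025,0.09],0,0.15],
    [[0.007,-0.025,0.09],0,0.15],
    [[0.007,-0.025,0.09],0,0.15]
  ]
}}

```text
time_s: 2.2
tool_pos: [626.1, 16.0, 108.7]
orientation: [-0.47, -3.101, 0.002]
wrist_force: [0.4, -0.0, -0.1]
grip_width: 0.424
```

Run:
```python
from h import *
print(totool(tap(*knob(1.012),42)))
im,o=shot("w2");print(o["tool_pos"],o["grip_width"])
```

```text
[-1.69490272 -0.8176693  66.67084538]
[626.08617794  16.01012709 108.67602264] 0.4243003173514265
```

View pics/w2.png

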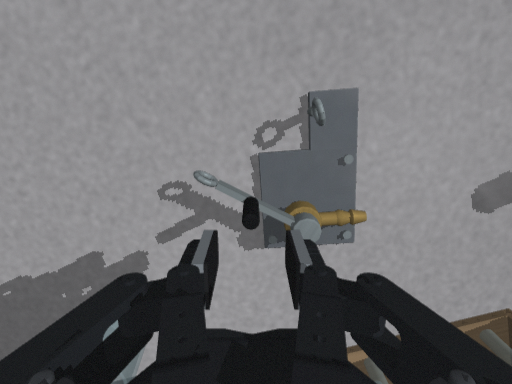

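Request:
{"fn": "carry_out", "kwargs": {
  "targets": [
    [[-0.001,-0.001,0.03],0,0.15],
    [[-0.001,-0.001,0.06],0,0.15],
    [[-0.001,-0.001,0.066],0,0.15],
    [[-0.001,-0.001,0.066],0,0.15]
  ]
}}

```text
time_s: 2.58
tool_pos: [627.6, 15.2, 44.1]
orientation: [-0.469, -3.103, 0.002]
wrist_force: [-0.1, 0.3, -0.0]
grip_width: 0.428
```

Run:
```python
from h import *
o=manip.get_obs();print(o["tool_pos"],o["wrist_force"])
Rm=R.from_rotvec(o["orientation"]).as_matrix()
# fingers gap half ~18; contact when knob 12mm behind TCP along tap +y
for a in [1.012,.85,.7,.55,.4,.25,.1,0]:
    x,y=knob(a); print(a,(totool(tap(x,y+12,42))).round(1))
```

```text
[627.6459768   15.18831536  44.13670018] [-0.14187621  0.32112503 -0.03253152]
1.012 [ 1.2 11.3  2.1]
0.85 [ 8.  15.7  2.1]
0.7 [13.6 20.7  2.1]
0.55 [18.4 26.4  2.1]
0.4 [22.3 32.9  2.1]
0.25 [25.1 39.8  2.1]
0.1 [26.9 47.   2.1]
0 [27.5 52.   2.1]
```

Request:
{"fn": "carry_out", "kwargs": {
  "targets": [
    [[0.001,0.011,0.001],0,0.15],
    [[0.008,0.0157,0.001],0,0.15],
    [[0.0136,0.0207,0.001],0,0.15],
    [[0.0184,0.0264,0.001],0,0.15],
    [[0.0223,0.0329,0.001],0,0.15]
  ]
}}

```text
time_s: 3.0
tool_pos: [614.3, 52.8, 45.2]
orientation: [-0.468, -3.101, 0.006]
wrist_force: [-7.2, -5.0, 2.2]
grip_width: 0.426
```

Run:
```python
from h import *
o=manip.get_obs();print(o["tool_pos"],o["wrist_force"])
for a in [.4,.25,.15,.1,.05,0]:
    x,y=knob(a); print(a,(totool(tap(x,y+12,44))).round(1))
shot("w3")
```

```text
[614.32993298  52.83447859  45.18298749] [-7.20769476 -4.95441864  2.24960913]
0.4 [-1.6  0.8  1.2]
0.25 [1.3 7.7 1.2]
0.15 [ 2.6 12.6  1.1]
0.1 [ 3.1 15.   1.1]
0.05 [ 3.4 17.5  1.1]
0 [ 3.7 20.   1.1]
```

View pics/w3.png

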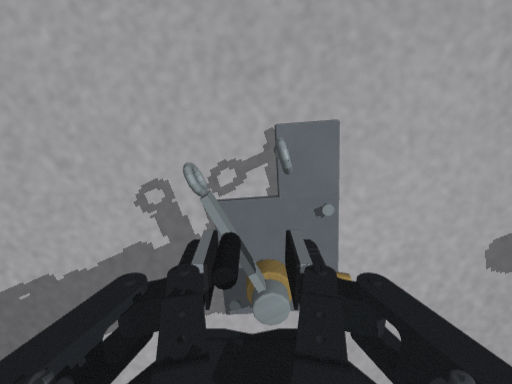

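Request:
{"fn": "carry_out", "kwargs": {
  "targets": [
    [[0.0,0.004,0.001],0,0.15],
    [[0.0013,0.0077,0.001],0,0.15],
    [[0.0026,0.0115,0.001],0,0.15],
    [[0.0031,0.014,0.001],0,0.15]
  ]
}}

```text
time_s: 3.38
tool_pos: [615.1, 69.5, 45.8]
orientation: [-0.466, -3.102, 0.004]
wrist_force: [-2.7, -1.4, 1.0]
grip_width: 0.424
```

Run:
```python
from h import *
o=manip.get_obs();print(o["tool_pos"],o["wrist_force"])
for a in [.4,.25,.15,.1,.05,0]:
    x,y=knob(a); print(a,(totool(tap(x,y+12,44))).round(1))
im,_=shot("w4")
cv2.imwrite("pics/w4b.png",cv2.resize(im[100:340,130:400],None,fx=2.5,fy=2.5))
```

```text
[615.14464528  69.51553853  45.83251538] [-2.74252356 -1.43185848  1.00054632]
0.4 [ -5.7 -15.4   1.9]
0.25 [-2.9 -8.4  1.8]
0.15 [-1.6 -3.6  1.8]
0.1 [-1.1 -1.2  1.8]
0.05 [-0.7  1.3  1.8]
0 [-0.5  3.8  1.8]
```

View pics/w4b.png

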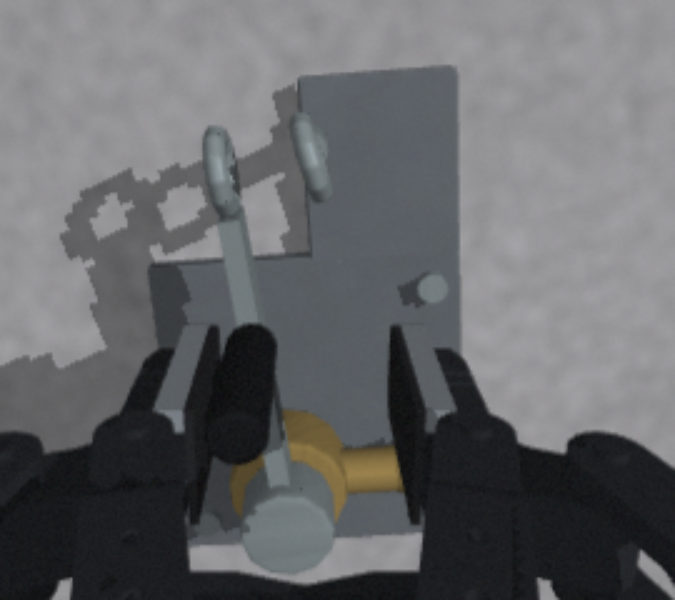

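Request:
{"fn": "carry_out", "kwargs": {
  "targets": [
    [[0.0,0.003,0.001],0,0.15],
    [[0.0,0.005,0.001],0,0.15],
    [[0.0,0.006,0.001],0,0.15]
  ]
}}

```text
time_s: 3.68
tool_pos: [616.8, 73.7, 45.5]
orientation: [-0.463, -3.102, 0.01]
wrist_force: [-5.9, -11.9, 5.3]
grip_width: 0.424
```

Request:
{"fn": "carry_out", "kwargs": {
  "targets": [
    [[0.0,0.002,0.001],0,0.15],
    [[0.0,0.003,0.001],0,0.15]
  ]
}}

```text
time_s: 3.85
tool_pos: [616.8, 73.7, 45.4]
orientation: [-0.46, -3.101, 0.019]
wrist_force: [-6.1, -14.2, 6.3]
grip_width: 0.425
```

Request:
{"fn": "carry_out", "kwargs": {
  "targets": [
    [[0.0,0.002,0.001],0,0.15],
    [[0.0,0.003,0.001],0,0.15]
  ]
}}

```text
time_s: 4.02
tool_pos: [616.7, 73.6, 45.3]
orientation: [-0.457, -3.1, 0.029]
wrist_force: [-6.2, -14.2, 7.1]
grip_width: 0.423
```

Request:
{"fn": "carry_out", "kwargs": {
  "targets": [
    [[0.0,-0.005,0.0],0,0.15],
    [[0.0,-0.011,-0.005],0,0.15],
    [[0.0,-0.011,-0.02],0,0.0]
  ]
}}

```text
time_s: 4.27
tool_pos: [613.2, 63.0, 64.6]
orientation: [-0.458, -3.098, 0.028]
wrist_force: [0.2, 0.1, -0.9]
grip_width: 0.497
```

Run:
```python
from h import *
o=manip.get_obs();print(o)
print(R.from_rotvec(o["orientation"]).as_matrix())
im,_=shot("w5")
cv2.imwrite("pics/w5b.png",cv2.resize(im[80:320,130:400],None,fx=2.5,fy=2.5))
```

```text
{'time_s': 4.2667, 'joint_pos': array([ 0.09154222,  0.53170978,  1.67389909, -0.01861955,  0.95001444,
       -1.17472941]), 'dq': array([ 0.01419911, -0.21583966, -0.21617635,  0.0164252 ,  0.39789197,
        0.00376983]), 'effort': array([-3.48286517e-01, -4.78313577e+01, -1.92507398e+01, -1.08817024e-01,
       -4.69906814e-01, -4.59992001e-02]), 'tool_pos': array([613.23340645,  63.00160543,  64.58172448]), 'orientation': array([-0.45803419, -3.09780941,  0.02820079]), 'wrist_force': array([ 0.18145895,  0.08275055, -0.90075182]), 'moment': array([-0.00921114,  0.04762754,  0.02658446]), 'grip_width': 0.49711056074439747}
[[-0.95716654  0.28926782 -0.01250374]
 [ 0.28944752  0.95705413 -0.01635622]
 [ 0.00723543 -0.01927481 -0.99978804]]
```

View pics/w5b.png

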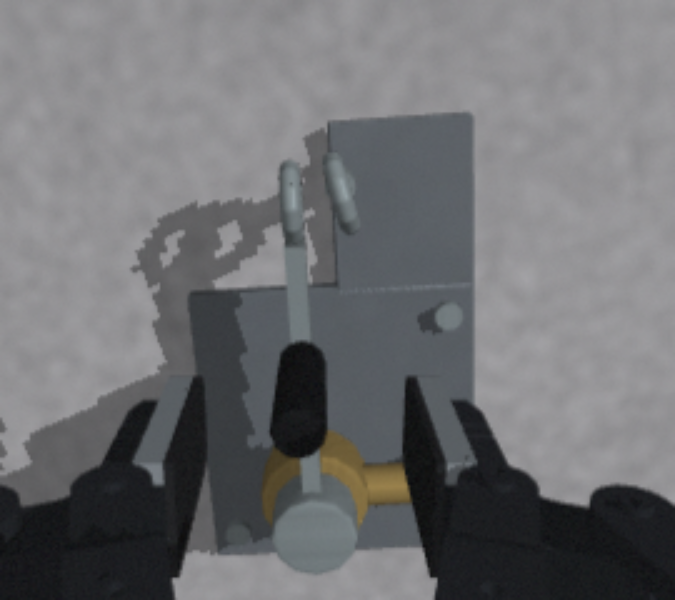

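Run:
```python
from h import *
im,c=load("w5")
g=lambda a,b,z:onplane(c,130+(a+.5)/2.5-.5,80+(b+.5)/2.5-.5,z)
for k,a,b,z in [("lring",291,200,30),("fix",341,192,30),("c1",337,284,6),("ftl",329,122,6),("ftr",472,113,6),("mtl",190,293,6),("barmid0",296,255,32),("barmid1",300,330,32),("knobtop",298,435,75),("pivtop",315,535,48)]:
    P=g(a,b,z);q=P[:2]-TO; print(k,P.round(1),(q@EX).round(1),(q@EY).round(1))
```

```text
lring [574.   70.7  30. ] 54.0 -0.0
fix [575.7  83.1  30. ] 52.7 12.5
c1 [605.3  74.2   6. ] 83.6 10.5
ftl [560.3  84.9   6. ] 37.4 10.6
ftr [569.2 122.6   6. ] 37.3 49.4
mtl [595.8  32.1   6. ] 84.0 -32.6
barmid0 [587.4  68.   32. ] 67.6 0.4
barmid1 [606.8  63.1  32. ] 87.6 0.1
knobtop [613.5  61.8  75. ] 94.4 0.4
pivtop [655.8  52.7  48. ] 137.7 1.2
```

Request:
{"fn": "carry_out", "kwargs": {
  "targets": [
    [[0.0,0,-0.04],0,0],
    [[0.0,0,-0.08],0.05,-1],
    [[0.03,-0.04,-0.12],0.15,-1],
    [[0.06,-0.07,-0.13],0.27,-1],
    [[0.09,-0.1,-0.13],0.39,-1]
  ]
}}

```text
time_s: 4.73
tool_pos: [523.5, 6.9, 200.9]
orientation: [1.056, 2.948, -0.019]
wrist_force: [0.7, -0.1, -0.2]
grip_width: 0.999
```

```bash
cat >> h.py <<'E'
def st(P=None,ang=None):
    o=manip.get_obs(); M=R.from_rotvec(o["orientation"]).as_matrix()
    ya=np.degrees(np.arctan2(M[1,1],M[0,1]))
    print("t",round(o["time_s"],2),"pos",o["tool_pos"].round(1),"F",o["wrist_force"].round(1),"M",o["moment"].round(2),"g",round(o["grip_width"],3),"yang",ya.round(2),"z",M[:,2].round(4),"j6",o["joint_pos"][5].round(2))
    if P is not None: print("shift m",(totool(P,o)/1000).round(4))
    if ang is not None: print("roll",np.radians((ya-ang+180)%360-180).round(3))
E
python3 -c "
from h import *
st([450,-329,200],-75)"
```

```text
t 4.73 pos [523.5   6.9 200.9] F [ 0.7 -0.1 -0.2] M [ 0.01 -0.    0.01] g 0.999 yang 50.56 z [ 0.0055 -0.0147 -0.9999] j6 -0.88
shift m [-0.1565 -0.3061  0.0054]
roll 2.191
```

Request:
{"fn": "carry_out", "kwargs": {
  "targets": [
    [[-0.156,-0.306,0.004],0.12,-1],
    [[-0.156,-0.306,0.004],0.24,-1],
    [[-0.156,-0.306,0.004],0.36,-1],
    [[-0.156,-0.306,0.004],0.48,-1],
    [[-0.156,-0.306,0.004],0.6,-1]
  ]
}}

```text
time_s: 5.15
tool_pos: [478.2, -198.7, 200.9]
orientation: [1.883, 2.493, -0.01]
wrist_force: [0.8, 0.0, 0.0]
grip_width: 1.003
```

```bash
python3 -c "
from h import *
st([450,-329,200],-75)"
```

```text
t 5.15 pos [ 478.2 -198.7  200.9] F [0.8 0.  0. ] M [ 0.02 -0.06  0.09] g 1.003 yang 15.88 z [ 0.0098 -0.0154 -0.9998] j6 -0.68
shift m [-0.1176 -0.0627  0.0026]
roll 1.586
```

Request:
{"fn": "carry_out", "kwargs": {
  "targets": [
    [[-0.117,-0.063,0.002],0.12,-1],
    [[-0.117,-0.063,0.002],0.24,-1],
    [[-0.117,-0.063,0.002],0.36,-1],
    [[-0.117,-0.063,0.002],0.48,-1],
    [[-0.117,-0.063,0.002],0.6,-1]
  ]
}}

```text
time_s: 5.57
tool_pos: [449.9, -332.2, 201.1]
orientation: [2.541, 1.809, 0.0]
wrist_force: [-0.1, -0.0, -0.1]
grip_width: 1.002
```

Request:
{"fn": "carry_out", "kwargs": {
  "targets": [
    [[0,0,0],0.12,-1],
    [[0,0,0],0.24,-1],
    [[0,0,0],0.36,-1],
    [[0,0,0],0.48,-1],
    [[0,0,0],0.6,-1]
  ]
}}

```text
time_s: 5.98
tool_pos: [451.1, -332.6, 201.8]
orientation: [2.964, 0.968, 0.015]
wrist_force: [0.3, -0.6, 0.3]
grip_width: 1.003
```

```bash
python3 -c "
from h import *
st([450,-329,200],-75)"
```

```text
t 5.98 pos [ 451.1 -332.6  201.8] F [ 0.3 -0.6  0.3] M [-0.02  0.02 -0.03] g 1.003 yang -53.82 z [ 0.0162 -0.019  -0.9997] j6 0.29
shift m [ 0.0013 -0.0036  0.0018]
roll 0.37
```

Request:
{"fn": "carry_out", "kwargs": {
  "targets": [
    [[0.001,-0.003,0],0.12,-1],
    [[0.001,-0.003,0],0.24,-1],
    [[0.001,-0.003,0],0.36,-1],
    [[0.001,-0.003,0],0.37,-1]
  ]
}}

```text
time_s: 6.32
tool_pos: [451.2, -329.8, 202.5]
orientation: [3.093, 0.403, 0.025]
wrist_force: [-0.4, 0.3, -0.9]
grip_width: 0.998
```

```bash
python3 -c "
from h import *
st([450,-329,200],-75)
im,o=shot('h1')
cv2.imwrite('pics/h1b.png',np.clip(cv2.resize(im,(800,600),interpolation=cv2.INTER_CUBIC)*1.4,0,255).astype(np.uint8))"
```

```text
t 6.32 pos [ 451.2 -329.8  202.5] F [-0.4  0.3 -0.9] M [ 0.04  0.01 -0.03] g 0.998 yang -75.15 z [ 0.0191 -0.0201 -0.9996] j6 0.66
shift m [-0.001  -0.0011  0.0024]
roll -0.003
```

View pics/h1b.png

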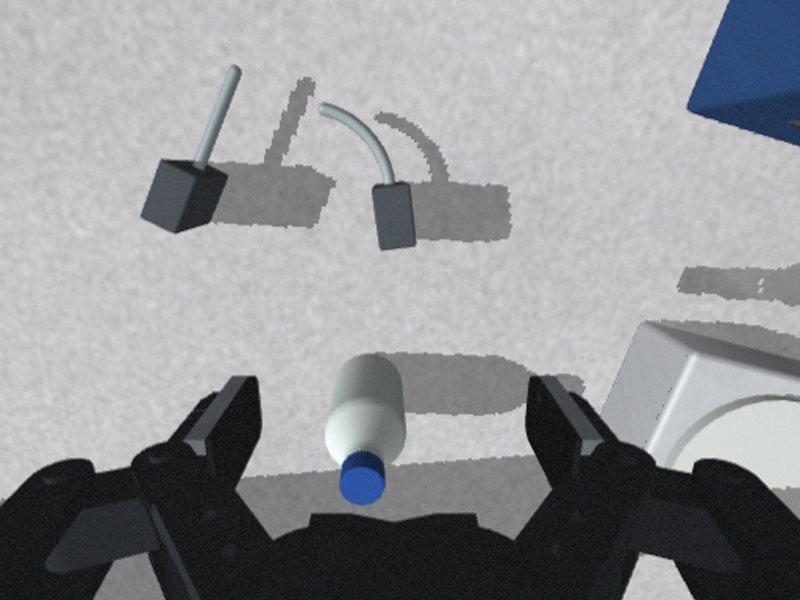

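```bash
python3 -c "
from h import *
im,c=load('h1')
cv2.imwrite('pics/h1c.png',np.clip(cv2.resize(im[55:165,195:275],None,fx=5.4,fy=5.4,interpolation=cv2.INTER_CUBIC)*1.8,0,255).astype(np.uint8))"
```

```text
(no output)
```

View pics/h1c.png

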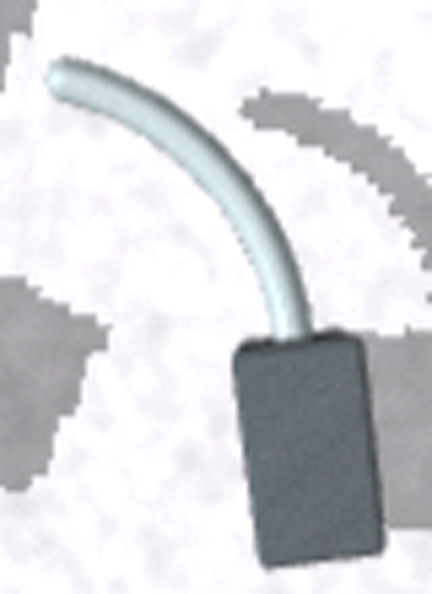

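```bash
python3 -c "
from h import *
im,c=load('h1')
g=lambda a,b,z:onplane(c,195+(a+.5)/5.4-.5,55+(b+.5)/5.4-.5,z)[:2]
TL,TR,BR,BL=[g(a,b,60) for a,b in [(236,348),(362,336),(384,552),(262,566)]]
print((TL+TR+BR+BL)/4, np.linalg.norm(TL-TR),np.linalg.norm(BL-BR),np.linalg.norm(TL-BL),np.linalg.norm(TR-BR))
a=lambda p,q:np.degrees(np.arctan2(*(q-p)[::-1]))
print(a(BL,TL),a(BR,TR),a(TR,TL)-90,a(BR,BL)-90)
ctr=(TL+TR+BR+BL)/4; th=np.radians(np.mean([a(BL,TL),a(BR,TR),a(TR,TL)-90,a(BR,BL)-90]))
ex=np.array([np.cos(th),np.sin(th)]);ey=np.array([-ex[1],ex[0]])
for n,a_,b_ in [('root',292,336),('tip',55,78)]:
  q=g(a_,b_,30)-ctr;print(n,q@ex,q@ey)
print('expect tip',20+55*np.sin(np.radians(70)),55-55*np.cos(np.radians(70)))
print(np.degrees(th))
st(np.append(ctr,100),np.degrees(th)-90)
"
```

```text
[ 494.18043094 -323.18742917] 22.45838158342466 22.631494396282065 39.27665333937293 38.83719601151958
21.15016231100354 21.41121790880335 20.08891591050819 21.210681241426386
root 19.803849271318747 0.8368094232522436
tip 71.02188311031821 39.79651946107923
expect tip 71.68309414322496 36.188892117088216
20.965244342935367
t 6.37 pos [ 451.  -329.8  202.4] F [-0.   0.2  0.5] M [ 0.   -0.01 -0.02] g 0.999 yang -74.94 z [ 0.0186 -0.02   -0.9996] j6 0.66
shift m [0.0421 0.0024 0.103 ]
roll -0.103
```

Request:
{"fn": "carry_out", "kwargs": {
  "targets": [
    [[0.042,0.0024,0.04],-0.103,-1],
    [[0.041,0.0024,0.08],-0.103,-1],
    [[0.04,0.0024,0.098],-0.103,-1],
    [[0.04,0.0024,0.098],-0.103,-1]
  ]
}}

```text
time_s: 6.7
tool_pos: [489.8, -321.2, 99.2]
orientation: [3.073, 0.574, 0.011]
wrist_force: [-0.3, 0.8, -1.1]
grip_width: 1.002
```

```bash
python3 -c "
from h import *
st([491.4,-324.3,29.5],-68.9)
im,o=shot('h2')"
```

```text
t 6.7 pos [ 489.8 -321.2   99.2] F [-0.3  0.8 -1.1] M [ 0.01  0.   -0.01] g 1.002 yang -68.83 z [ 0.0098 -0.0135 -0.9999] j6 0.61
shift m [0.0001 0.0024 0.0698]
roll 0.001
```

View pics/h2.png

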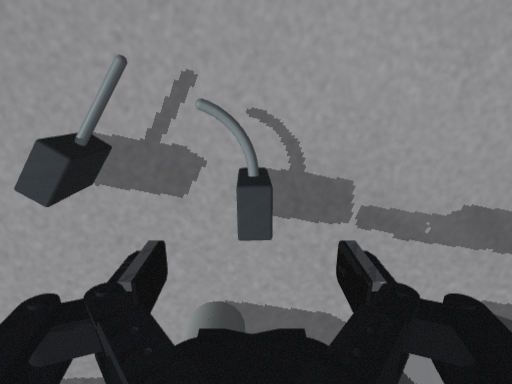

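```bash
python3 -c "
from h import *
im,c=load('h2')
cv2.imwrite('pics/h2c.png',np.clip(cv2.resize(im[155:255,215:295],None,fx=6,fy=6,interpolation=cv2.INTER_CUBIC)*2,0,255).astype(np.uint8))"
```

```text
(no output)
```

View pics/h2c.png

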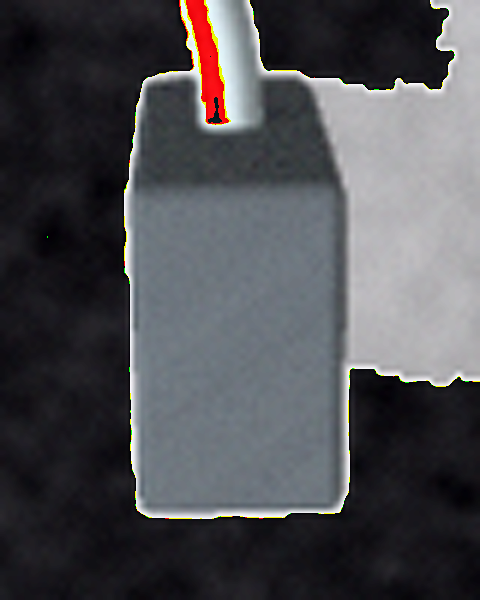

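```bash
python3 -c "
from h import *
im,c=load('h2')
g=lambda a,b,z:onplane(c,215+(a+.5)/6-.5,155+(b+.5)/6-.5,z)[:2]
TL,TR,BR,BL=[g(a,b,60) for a,b in [(132,188),(345,188),(344,513),(136,514)]]
ctr=(TL+TR+BR+BL)/4;print(ctr, np.linalg.norm(TL-TR),np.linalg.norm(BL-BR),np.linalg.norm(TL-BL),np.linalg.norm(TR-BR))
a=lambda p,q:np.degrees(np.arctan2(*(q-p)[::-1]))
print(a(BL,TL),a(BR,TR),a(TR,TL)-90,a(BR,BL)-90)
th=np.radians(21);e=np.array([np.cos(th),np.sin(th)])
st(np.append(ctr-3*e,29.5),-69)
"
```

```text
[ 493.7597317 -322.9214595] 23.17149611292617 23.94575002886392 38.88468254574282 38.854776545683386
21.023895810960905 22.165767069474594 20.90482895420567 20.998698160739607
t 6.75 pos [ 490.9 -322.4  102.4] F [-0.4  0.3  0.9] M [-0.05  0.02 -0.01] g 1.0 yang -68.88 z [ 0.0136 -0.0164 -0.9998] j6 0.61
shift m [-0.001   0.      0.0729]
roll 0.002
```

Request:
{"fn": "carry_out", "kwargs": {
  "targets": [
    [[-0.001,0,0.035],0,-1],
    [[-0.001,0,0.065],0,-1],
    [[-0.001,0,0.072],0,-1],
    [[-0.001,0,0.072],0,-1],
    [[-0.001,0,0.072],0,-1]
  ]
}}

```text
time_s: 7.17
tool_pos: [492.3, -325.0, 32.6]
orientation: [3.067, 0.572, 0.02]
wrist_force: [0.4, -0.4, 0.4]
grip_width: 1.0
```

```bash
python3 -c "
from h import *
th=np.radians(21);e=np.array([np.cos(th),np.sin(th)])
st(np.append(np.array([493.8,-322.9])-3*e,29.5),-69)
"
```

```text
t 7.17 pos [ 492.3 -325.    32.6] F [ 0.4 -0.4  0.4] M [-0.07  0.03 -0.01] g 1.0 yang -68.87 z [ 0.0167 -0.0184 -0.9997] j6 0.61
shift m [-0.0008 -0.0015  0.0031]
roll 0.002
```

Close gently, keeping the centre.

Request:
{"fn": "carry_out", "kwargs": {
  "targets": [
    [[-0.001,-0.0015,0.002],0,-0.5],
    [[-0.001,-0.0015,0.002],0,0],
    [[-0.001,-0.0015,0.002],0,0.3],
    [[-0.001,-0.0015,0.002],0,0.4],
    [[-0.001,-0.0015,0.002],0,0.4]
  ],
  "grip_force": 40
}}

```text
time_s: 7.58
tool_pos: [491.0, -324.1, 31.2]
orientation: [3.067, 0.572, 0.022]
wrist_force: [1.1, -0.2, 0.2]
grip_width: 0.307
```

Request:
{"fn": "carry_out", "kwargs": {
  "targets": [
    [[0,0,0.001],0,0.7],
    [[0,0,0.001],0,1],
    [[0,0,0.001],0,1],
    [[0,0,0.001],0,1],
    [[0,0,0.001],0,1]
  ]
}}

```text
time_s: 8.0
tool_pos: [491.0, -323.9, 31.4]
orientation: [3.067, 0.572, 0.022]
wrist_force: [-1.3, 2.0, 8.1]
grip_width: 0.274
```

```bash
python3 -c "
from h import *
st()
im,o=shot('h3')"
```

```text
t 8.0 pos [ 491.  -323.9   31.4] F [-1.3  2.   8.1] M [0.51 0.36 0.07] g 0.274 yang -68.86 z [ 0.0176 -0.0186 -0.9997] j6 0.61
```

View pics/h3.png

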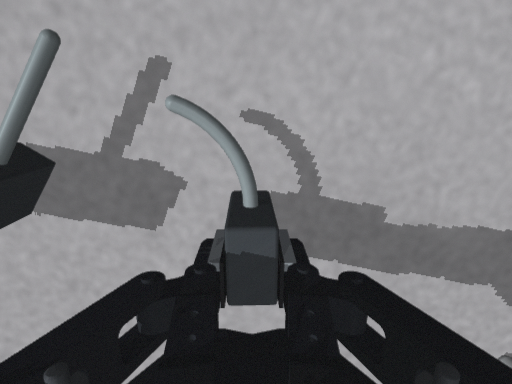

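Request:
{"fn": "carry_out", "kwargs": {
  "targets": [
    [[0,0,0.003],0,1],
    [[0,0,0.003],0,1]
  ]
}}

```text
time_s: 8.22
tool_pos: [491.1, -323.9, 31.3]
orientation: [3.066, 0.573, 0.022]
wrist_force: [-4.9, 3.2, 18.6]
grip_width: 0.274
```

Request:
{"fn": "carry_out", "kwargs": {
  "targets": [
    [[0,0,0.004],0,1],
    [[0,0,0.004],0,1]
  ]
}}

```text
time_s: 8.38
tool_pos: [491.1, -323.9, 31.3]
orientation: [3.066, 0.573, 0.023]
wrist_force: [-5.7, 4.0, 25.6]
grip_width: 0.275
```

```bash
python3 -c "
from h import *
st()"
```

```text
t 8.38 pos [ 491.1 -323.9   31.3] F [-5.7  4.  25.6] M [1.13 1.18 0.09] g 0.275 yang -68.84 z [ 0.0189 -0.0195 -0.9996] j6 0.61
```

Request:
{"fn": "carry_out", "kwargs": {
  "targets": [
    [[0,0,-0.03],0,1],
    [[0,0,-0.07],0,1],
    [[0,0,-0.1],0,1],
    [[0,0,-0.1],0,1]
  ]
}}

```text
time_s: 8.72
tool_pos: [492.4, -324.0, 137.8]
orientation: [3.057, 0.571, 0.037]
wrist_force: [1.2, -0.6, -1.1]
grip_width: 0.277
```

```bash
python3 -c "
from h import *
st()
im,o=shot('h4');st([493,30,130],-95.25)"
```

```text
t 8.72 pos [ 492.4 -324.   137.8] F [ 1.2 -0.6 -1.1] M [-0.05 -0.01 -0.06] g 0.277 yang -68.84 z [ 0.0294 -0.0266 -0.9992] j6 0.61
t 8.77 pos [ 490.8 -323.1  134.6] F [-0.9 -0.4 -2.8] M [ 0.03 -0.01  0.04] g 0.27 yang -68.84 z [ 0.0249 -0.0236 -0.9994] j6 0.61
shift m [ 0.1295 -0.3284 -0.0037]
roll 0.461
```

View pics/h4.png

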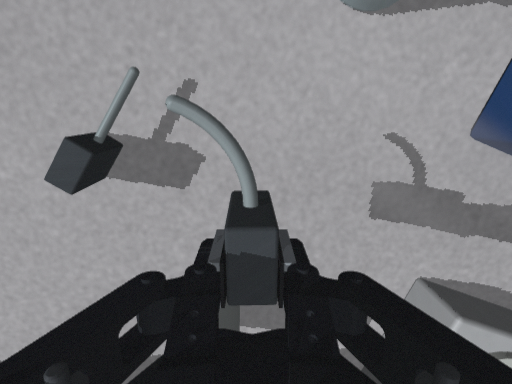

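Request:
{"fn": "carry_out", "kwargs": {
  "targets": [
    [[0.13,-0.328,-0.004],0.1,1],
    [[0.13,-0.328,-0.004],0.2,1],
    [[0.13,-0.328,-0.004],0.3,1],
    [[0.13,-0.328,-0.004],0.4,1],
    [[0.13,-0.328,-0.004],0.46,1]
  ]
}}

```text
time_s: 9.18
tool_pos: [489.8, -111.6, 128.5]
orientation: [3.116, -0.149, 0.034]
wrist_force: [1.0, -0.3, -2.3]
grip_width: 0.272
```

```bash
python3 -c "
from h import *
st([493,30,130],-95.25)"
```

```text
t 9.18 pos [ 489.8 -111.6  128.5] F [ 1.  -0.3 -2.3] M [ 0.04  0.02 -0.01] g 0.272 yang -95.48 z [ 0.0204 -0.0224 -0.9995] j6 1.44
shift m [-0.0103 -0.1412 -0.0046]
roll -0.004
```

Request:
{"fn": "carry_out", "kwargs": {
  "targets": [
    [[-0.002,-0.042,0],0,1],
    [[-0.004,-0.083,0],0,1],
    [[-0.005,-0.11,0],0,1]
  ]
}}

```text
time_s: 9.43
tool_pos: [493.1, 1.5, 123.9]
orientation: [3.117, -0.147, 0.025]
wrist_force: [0.3, -0.2, -1.5]
grip_width: 0.277
```

Request:
{"fn": "carry_out", "kwargs": {
  "targets": [
    [[0,0,0],0,1]
  ]
}}

```text
time_s: 9.52
tool_pos: [491.9, 5.8, 122.1]
orientation: [3.119, -0.14, 0.02]
wrist_force: [0.6, -0.1, -2.6]
grip_width: 0.272
```

```bash
python3 -c "
from h import *
st([493,30,130],-95.25)"
```

```text
t 9.52 pos [491.9   5.8 122.1] F [ 0.6 -0.1 -2.6] M [-0.01  0.01 -0.02] g 0.272 yang -95.14 z [ 0.0121 -0.0195 -0.9997] j6 1.68
shift m [-0.001  -0.024  -0.0084]
roll 0.002
```

Request:
{"fn": "carry_out", "kwargs": {
  "targets": [
    [[0,0.04,0],0,1]
  ]
}}

```text
time_s: 9.6
tool_pos: [487.8, -28.3, 120.8]
orientation: [3.123, -0.126, 0.015]
wrist_force: [1.5, -0.7, -2.2]
grip_width: 0.274
```

Request:
{"fn": "carry_out", "kwargs": {
  "targets": [
    [[0,-0.04,-0.004],0,1]
  ]
}}

```text
time_s: 9.68
tool_pos: [488.6, -8.5, 121.7]
orientation: [3.113, -0.155, 0.006]
wrist_force: [1.9, -0.4, -2.9]
grip_width: 0.275
```

Request:
{"fn": "carry_out", "kwargs": {
  "targets": [
    [[0,0,-0.004],0,1]
  ]
}}

```text
time_s: 9.77
tool_pos: [487.7, -6.3, 123.7]
orientation: [3.117, -0.16, -0.0]
wrist_force: [0.4, 0.8, -2.7]
grip_width: 0.273
```

```bash
python3 -c "
from h import *
st([493,30,130],-95.25)"
```

```text
t 9.77 pos [487.7  -6.3 123.7] F [ 0.4  0.8 -2.7] M [ 0.01 -0.04  0.  ] g 0.273 yang -95.89 z [-0.0012 -0.0202 -0.9998] j6 1.66
shift m [ 0.0015 -0.0366 -0.007 ]
roll -0.011
```

```bash
python3 -c "
from h import *
st([450,40,60],-95.25)"
```

```text
t 9.77 pos [487.7  -6.3 123.7] F [ 0.4  0.8 -2.7] M [ 0.01 -0.04  0.  ] g 0.273 yang -95.89 z [-0.0012 -0.0202 -0.9998] j6 1.66
shift m [-0.0423 -0.0435  0.0628]
roll -0.011
```

Request:
{"fn": "carry_out", "kwargs": {
  "targets": [
    [[-0.03,-0.03,0.02],-0.01,1],
    [[-0.042,-0.0435,0.05],-0.01,1],
    [[-0.042,-0.0435,0.065],-0.01,1],
    [[-0.042,-0.0435,0.065],-0.01,1],
    [[-0.042,-0.0435,0.065],-0.01,1]
  ]
}}

```text
time_s: 10.18
tool_pos: [449.4, 39.5, 56.6]
orientation: [3.117, -0.144, -0.006]
wrist_force: [-0.1, -0.5, -2.3]
grip_width: 0.269
```

```bash
python3 -c "
from h import *
st([450,40,31],-95.25)
im,o=shot('i1')"
```

```text
t 10.18 pos [449.4  39.5  56.6] F [-0.1 -0.5 -2.3] M [ 0.05 -0.01 -0.03] g 0.269 yang -95.3 z [-0.0046 -0.0207 -0.9998] j6 1.76
shift m [ 0.0006 -0.0011  0.0255]
roll -0.001
```

View pics/i1.png

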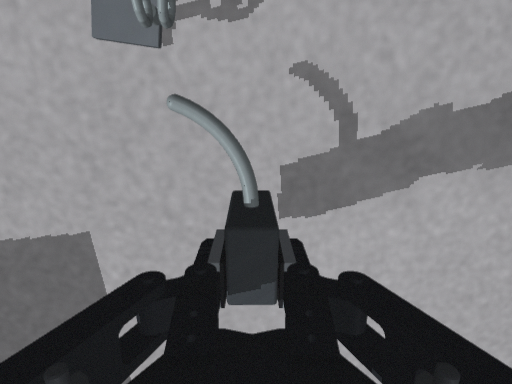

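Request:
{"fn": "carry_out", "kwargs": {
  "targets": [
    [[0,0,0.015],0,1],
    [[0,0,0.026],0,1],
    [[0,0,0.026],0,1]
  ]
}}

```text
time_s: 10.48
tool_pos: [452.4, 38.5, 31.9]
orientation: [3.118, -0.147, 0.003]
wrist_force: [-0.9, -0.3, -3.1]
grip_width: 0.273
```

Request:
{"fn": "carry_out", "kwargs": {
  "targets": [
    [[0,0,0.003],0,1],
    [[0,0.003,0.004],0,1]
  ]
}}

```text
time_s: 10.65
tool_pos: [452.8, 37.6, 31.2]
orientation: [3.123, -0.154, 0.004]
wrist_force: [-11.4, 24.3, 31.5]
grip_width: 0.275
```

Request:
{"fn": "carry_out", "kwargs": {
  "targets": [
    [[0,0.003,0.004],0,1],
    [[0,0.005,0.004],0,1]
  ]
}}

```text
time_s: 10.82
tool_pos: [453.6, 35.4, 31.2]
orientation: [3.129, -0.162, 0.01]
wrist_force: [-6.4, 16.3, 23.9]
grip_width: 0.274
```

```bash
python3 -c "
from h import *
st()"
```

```text
t 10.82 pos [453.6  35.4  31.2] F [-6.4 16.3 23.9] M [3.21 1.08 0.08] g 0.274 yang -95.94 z [ 0.0058 -0.009  -0.9999] j6 1.75
```

Request:
{"fn": "carry_out", "kwargs": {
  "targets": [
    [[0,0.003,0.003],0,1],
    [[0,0.004,0.003],0,1]
  ]
}}

```text
time_s: 10.98
tool_pos: [454.7, 33.0, 31.2]
orientation: [3.132, -0.167, 0.016]
wrist_force: [-4.5, 10.2, 16.2]
grip_width: 0.272
```

Request:
{"fn": "carry_out", "kwargs": {
  "targets": [
    [[0.001,0.003,0.003],0,1],
    [[0.002,0.004,0.003],0,1]
  ]
}}

```text
time_s: 11.15
tool_pos: [455.9, 30.8, 31.2]
orientation: [3.136, -0.174, 0.015]
wrist_force: [-9.5, 13.4, 22.0]
grip_width: 0.272
```

```bash
python3 -c "
from h import *
st()"
```

```text
t 11.15 pos [455.9  30.8  31.2] F [-9.5 13.4 22. ] M [2.61 1.73 0.02] g 0.272 yang -96.35 z [ 9.5e-03 -8.0e-04 -1.0e+00] j6 1.73
```

Request:
{"fn": "carry_out", "kwargs": {
  "targets": [
    [[0.003,0,0.002],0,1],
    [[0.005,0,0.002],0,1]
  ]
}}

```text
time_s: 11.32
tool_pos: [459.5, 30.6, 31.2]
orientation: [-3.136, 0.176, -0.01]
wrist_force: [-10.3, 5.8, 19.2]
grip_width: 0.273
```

Request:
{"fn": "carry_out", "kwargs": {
  "targets": [
    [[0.003,0,0.002],0,1],
    [[0.005,0,0.002],0,1]
  ]
}}

```text
time_s: 11.48
tool_pos: [459.9, 30.6, 31.4]
orientation: [-3.135, 0.179, 0.006]
wrist_force: [-18.7, 5.9, 30.6]
grip_width: 0.277
```

```bash
python3 -c "
from h import *
st()"
```

```text
t 11.48 pos [459.9  30.6  31.4] F [-18.7   5.9  30.6] M [1.13 3.23 0.09] g 0.277 yang -96.53 z [-0.0035  0.0018 -1.    ] j6 1.72
```

Request:
{"fn": "carry_out", "kwargs": {
  "targets": [
    [[-0.001,0,-0.001],0,1],
    [[-0.001,0,-0.001],0,0.3],
    [[-0.001,0,-0.001],0,0.3],
    [[-0.001,0,-0.001],0,0.3]
  ]
}}

```text
time_s: 11.82
tool_pos: [460.1, 30.5, 32.8]
orientation: [-3.135, 0.179, 0.002]
wrist_force: [-0.2, 0.3, -0.1]
grip_width: 0.349
```

```bash
python3 -c "
from h import *
st()
im,o=shot('i2')"
```

```text
t 11.82 pos [460.1  30.5  32.8] F [-0.2  0.3 -0.1] M [-0.    0.    0.08] g 0.349 yang -96.54 z [-0.0012  0.0017 -1.    ] j6 1.72
```

View pics/i2.png

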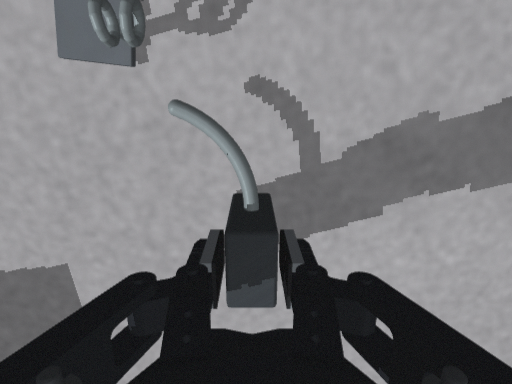

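Request:
{"fn": "carry_out", "kwargs": {
  "targets": [
    [[0,0,0],0,0.6],
    [[0,0,0],0,1],
    [[0,0,0],0,1],
    [[0,0,0],0,1]
  ],
  "grip_force": 60
}}

```text
time_s: 12.2
tool_pos: [460.4, 30.4, 32.7]
orientation: [-3.135, 0.179, 0.002]
wrist_force: [0.4, 0.4, 2.6]
grip_width: 0.271
```

```bash
python3 -c "
from h import *
st()
im,o=shot('i3')
cv2.imwrite('pics/i3a.png',np.clip(cv2.resize(im[85:320,150:310],None,fx=2.5,fy=2.5,interpolation=cv2.INTER_CUBIC)*1.5,0,255).astype(np.uint8))
cv2.imwrite('pics/i3b.png',np.clip(cv2.resize(im[0:80,40:170],None,fx=6,fy=6,interpolation=cv2.INTER_CUBIC)*1.0,0,255).astype(np.uint8))"
```

```text
t 12.2 pos [460.4  30.4  32.7] F [0.4 0.4 2.6] M [-0.15 -0.1  -0.04] g 0.271 yang -96.53 z [-0.001   0.0015 -1.    ] j6 1.72
```

View pics/i3a.png

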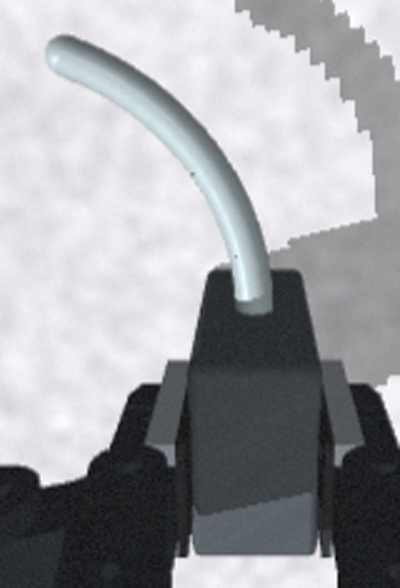

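View pics/i3b.png

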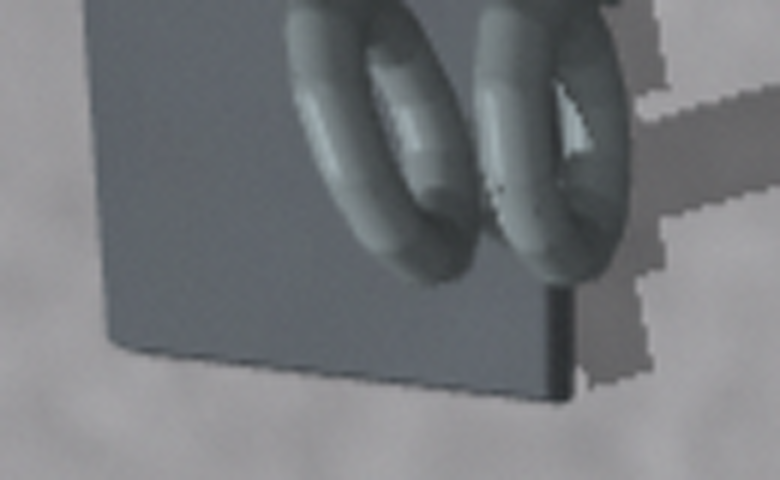

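```bash
cat > rod.py <<'E'
from h import *
from scipy.optimize import least_squares
def rodfit(tag,box,thr=10,show=False,z=30.):
    im,c=load(tag); x0,y0,x1,y1=box
    s=im[y0:y1,x0:x1].astype(int); m=((s[...,0]-s[...,2])>thr).astype(np.uint8)
    n,l,stt,_=cv2.connectedComponentsWithStats(m)
    k=1+np.argmax(stt[1:,4]); m=(l==k).astype(np.uint8)
    cv2.imwrite(f"pics/{tag}_m.png",cv2.resize(m*255,None,fx=3,fy=3))
    ys,xs=np.nonzero(m)
    P=np.array([onplane(c,x+x0,y+y0,z)[:2] for x,y in zip(xs,ys)])
    return P,c
E
python3 - <<'E'
from rod import *
P,c=rodfit("i3",(150,85,310,215))
print(len(P))
# circle fit r=55 on area pixels: mean radius of a band pixel set = ~55 
f=lambda p:np.hypot(P[:,0]-p[0],P[:,1]-p[1])-p[2]
r=least_squares(f,[P[:,0].mean()-40,P[:,1].mean()+40,55],loss="soft_l1")
print(r.x, np.std(f(r.x)))
r2=least_squares(lambda p:f([p[0],p[1],55.1]),r.x[:2],loss="soft_l1");print(r2.x,np.std(f([*r2.x,55.1])))
z=np.load("pics/i3.npz");o=dict(tool_pos=z["p"],orientation=z["r"])
print("tool frame centre",totool([*r2.x,30],o))
a=np.degrees(np.arctan2(P[:,1]-r2.x[1],P[:,0]-r2.x[0]));print(a.min(),a.max())
g=lambda a_,b_,z_:onplane(c,150+(a_+.5)/2.5-.5,85+(b_+.5)/2.5-.5,z_)
for n,a_,b_,z_ in [("TL",190,372,60),("TR",321,370,60),("BR",316,553,60),("BL",193,553,60),("root",254,302,30),("tipend",53,52,30)]:
    print(n,g(a_,b_,z_).round(1),totool(g(a_,b_,z_),o).round(2))
E
```

```text
1203
[485.80316278  84.84652135  55.81810055] 1.3322324263032257
[486.20546055  84.20062288] 1.3326985218946525
tool frame centre [ 19.55833271 -56.35043898   2.75108315]
-93.74345145995466 -23.761948773523056
TL [481.2  39.2  60. ] [ 19.71 -11.1  -27.31]
TR [479.   16.5  60. ] [ 20.1   11.66 -27.35]
BR [441.6  20.8  60. ] [-17.59  11.72 -27.3 ]
BL [444.2  43.8  60. ] [-17.6  -11.48 -27.27]
root [482.2  27.9  30. ] [21.94  0.04  2.67]
tipend [537.2  60.5  30. ] [ 72.93 -38.63   2.66]
```

View pics/i3_m.png

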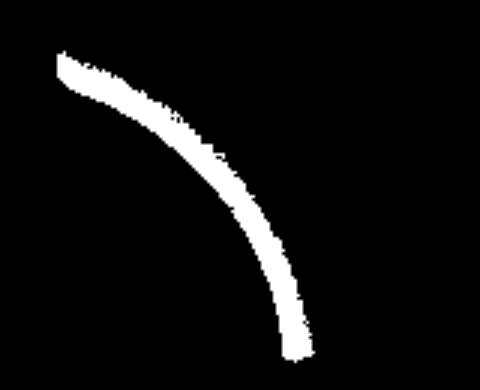

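Run:
```python
from h import *
im,c=load("i3")
for r in [150,180,195]:
    print(r,[tuple(int(q) for q in im[r,x]) for x in range(205,268,2)])
```

```text
150 [(150, 147, 147), (152, 149, 149), (152, 149, 150), (153, 150, 151), (157, 154, 155), (157, 156, 155), (158, 155, 157), (156, 154, 155), (155, 152, 153), (141, 139, 129), (150, 147, 136), (158, 154, 144), (148, 145, 134), (135, 133, 122), (123, 120, 112), (102, 100, 93), (85, 83, 77), (78, 76, 70), (86, 85, 82), (157, 154, 155), (155, 153, 153), (154, 151, 151), (151, 149, 149), (153, 151, 151), (157, 153, 155), (158, 155, 156), (157, 154, 154), (154, 152, 152), (153, 151, 152), (153, 152, 152), (156, 152, 154), (157, 155, 155)]
180 [(155, 153, 153), (155, 153, 154), (153, 151, 151), (153, 151, 151), (153, 149, 150), (151, 148, 150), (154, 152, 152), (156, 154, 154), (156, 153, 155), (157, 155, 156), (156, 153, 153), (158, 156, 155), (158, 156, 156), (158, 156, 157), (156, 153, 154), (156, 153, 152), (155, 152, 152), (138, 134, 131), (151, 148, 137), (165, 162, 150), (145, 142, 131), (131, 127, 119), (112, 110, 102), (89, 87, 81), (80, 78, 72), (117, 115, 114), (156, 154, 155), (155, 151, 152), (155, 152, 153), (155, 151, 153), (152, 148, 150), (119, 117, 119)]
195 [(153, 150, 151), (155, 151, 151), (157, 154, 155), (160, 157, 158), (161, 159, 159), (160, 157, 158), (161, 159, 160), (160, 157, 158), (158, 155, 157), (158, 155, 156), (155, 153, 153), (156, 153, 154), (160, 157, 157), (159, 157, 158), (49, 47, 45), (31, 30, 28), (31, 29, 27), (34, 32, 29), (30, 29, 27), (116, 114, 105), (154, 151, 140), (170, 166, 156), (140, 137, 127), (127, 124, 115), (107, 103, 97), (87, 85, 80), (76, 74, 70), (34, 31, 29), (33, 29, 29), (30, 30, 29), (31, 29, 27), (32, 30, 30)]
```

```bash
python3 - <<'E'
import re
s=open('rod.py').read()
s=s.replace("s=im[y0:y1,x0:x1].astype(int); m=((s[...,0]-s[...,2])>thr).astype(np.uint8)",
"s=cv2.GaussianBlur(im[y0:y1,x0:x1].astype(np.float32),(0,0),.7); m=((s[...,0]/s[...,2]>1.05)&(s[...,2]>thr)).astype(np.uint8)\n    m=cv2.morphologyEx(m,cv2.MORPH_OPEN,np.ones((3,3),np.uint8))").replace("thr=10","thr=55")
s+='''
def circ(P):
    f=lambda p:np.hypot(P[:,0]-p[0],P[:,1]-p[1])-p[2]
    r=least_squares(f,[P[:,0].mean()-40,P[:,1].mean()+40,55],loss="soft_l1").x
    r2=least_squares(lambda p:f([p[0],p[1],55.1]),r[:2],loss="soft_l1").x
    return r,np.std(f(r)),r2,np.std(f([*r2,55.1]))
'''
open('rod.py','w').write(s)
E
python3 - <<'E'
from rod import *
P,c=rodfit("i3",(150,85,310,215))
r,s,r2,s2=circ(P);print(len(P),r,s,r2,s2)
z=np.load("pics/i3.npz");o=dict(tool_pos=z["p"],orientation=z["r"])
print("tool frame centre",totool([*r[:2],30],o),totool([*r2,30],o))
E
```

```text
2187 [486.64247287  83.18920733  55.49472214] 2.220707976659354 [486.85848774  82.82630999] 2.2208827411123897
tool frame centre [ 20.10760442 -55.3953276    2.74907552] [ 20.3635134  -55.05937093   2.74829343]
```

View pics/i3_m.png

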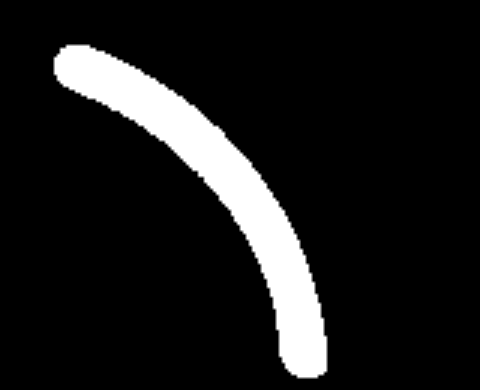

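```bash
python3 -c "
from h import *
o=manip.get_obs()
st(o['tool_pos']+[30,0.5,2],-97.25)"
```

```text
t 12.25 pos [460.4  30.4  32.7] F [ 1.2 -0.2  2.2] M [-0.06 -0.08 -0.02] g 0.272 yang -96.53 z [-0.001   0.0016 -1.    ] j6 1.72
shift m [ 0.0297 -0.0039 -0.002 ]
roll 0.012
```

Request:
{"fn": "carry_out", "kwargs": {
  "targets": [
    [[0,0,-0.004],0,1],
    [[0.015,-0.002,-0.004],0.012,1],
    [[0.03,-0.004,-0.004],0.012,1],
    [[0.03,-0.004,-0.004],0.012,1],
    [[0.03,-0.004,-0.004],0.012,1]
  ]
}}

```text
time_s: 12.67
tool_pos: [490.3, 31.0, 36.3]
orientation: [-3.134, 0.198, 0.004]
wrist_force: [-0.2, -0.3, -2.9]
grip_width: 0.271
```

```bash
python3 -c "
from h import *
st()
im,o=shot('j1');st()
cv2.imwrite('pics/j1b.png',cv2.resize(im[0:200,90:310],None,fx=3,fy=3,interpolation=cv2.INTER_CUBIC))"
```

```text
t 12.67 pos [490.3  31.   36.3] F [-0.2 -0.3 -2.9] M [-0.02  0.07  0.02] g 0.271 yang -97.22 z [-0.0025  0.0015 -1.    ] j6 1.73
t 12.72 pos [489.2  30.9  36.1] F [-0.2  0.1 -1.7] M [0.01 0.03 0.  ] g 0.265 yang -97.22 z [-0.0038  0.0015 -1.    ] j6 1.73
```

View pics/j1b.png

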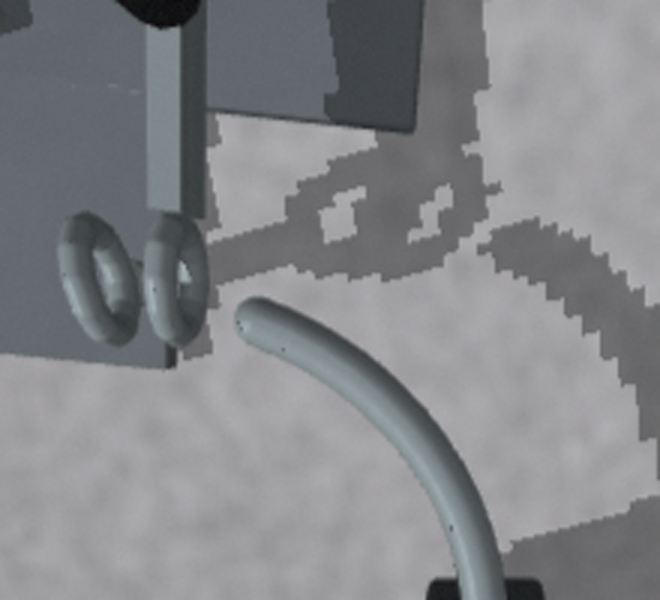

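```bash
cat >> rod.py <<'E'
def rings(c,x0,y0,s,L,F):
    out=[]
    for n,(a,b) in [("L",L),("F",F)]:
        out.append(onplane(c,x0+(a+.5)/s-.5,y0+(b+.5)/s-.5,30.)[:2])
    L,F=out
    # origin from the two rings with known theta
    def pt(d): 
        t=TH+np.radians(d);return 55*np.array([np.cos(t),np.sin(t)])
    return L,F,L-pt(0),F-pt(13)
E
python3 - <<'E'
from rod import *
im,c=load("j1")
L,F,o1,o2=rings(c,90,0,3,(177,280),(99,279)); print("rings",L,F,np.linalg.norm(L-F),"O",o1,o2,"dir",np.degrees(np.arctan2(*(F-L)[::-1])),"expect",-13.25+96.5, 2*55*np.sin(np.radians(6.5)))
P,c=rodfit("j1",(165,95,310,197),z=33.5)
r,s,r2,s2=circ(P);print(len(P),r,s,r2,s2)
z=np.load("pics/j1.npz");o=dict(tool_pos=z["p"],orientation=z["r"])
print("tool",totool([*r2,30],o))
g=lambda a,b,z_:onplane(c,90+(a+.5)/3-.5,(b+.5)/3-.5,z_)[:2]
for n,a,b in [("c1?",205,108),("mtl",413,130),("ftl",166,368),("ftmid",0,352)]:
    q=g(a,b,6)-(o1+o2)/2;print(n,g(a,b,6),q@EX,q@EY)
E
```

```text
rings [574.63830138  70.61817462] [576.37884882  83.13452071] 12.63678854856479 O [521.10244217  83.22419612] [521.37937238  83.37450272] dir 82.08310974671927 expect 83.25 12.45235351446974
1995 [517.08922238  83.46073439  55.56229784] 2.2244623004088577 [517.36185836  83.05576457] 2.2245538616072595
tool [ 20.36137317 -55.04986989   6.3056607 ]
c1? [604.32024144  66.94768466] 84.61550863509287 3.1254445500365593
mtl [596.12653671  30.60314387] 84.9701093624396 -34.129577943089735
ftl [560.85731608  84.33340797] 38.32478399947327 10.086627523447941
ftmid [567.82298892 115.39689567] 37.98526194467774 41.91971708953589
```

View pics/j1_m.png

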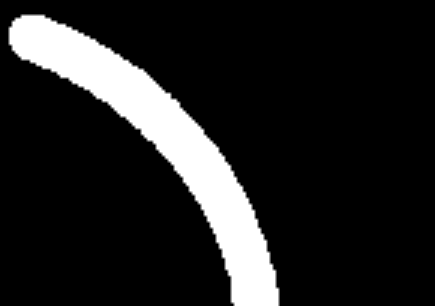

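```bash
cat >> h.py <<'E'
TO=np.array([521.2,83.3]); CH=np.array([20.35,-55.05])
def hookpose(phi,z,dO=(0,0)):
    psi=TH+np.radians(phi); y=np.array([np.cos(psi),np.sin(psi)]); x=np.array([-y[1],y[0]])
    return np.append(TO+np.array(dO)-CH[0]*x-CH[1]*y,z),np.degrees(psi)
def hs():
    "current phi and arc-centre error in world and tap axes"
    o=manip.get_obs();M=R.from_rotvec(o["orientation"]).as_matrix()
    phi=np.degrees(np.arctan2(M[1,1],M[0,1])-TH); phi=(phi+180)%360-180
    c=o["tool_pos"][:2]+(M[:2,0]*CH[0]+M[:2,1]*CH[1])-TO
    print("phi",phi.round(2),"centre err tap",(c@EX).round(2),(c@EY).round(2)); return phi
def plan(phis,z,dO=(0,0)):
    st();hs();o=manip.get_obs();M=R.from_rotvec(o["orientation"]).as_matrix()
    ya=np.degrees(np.arctan2(M[1,1],M[0,1]))
    rows=[]
    for p in phis:
        P,a=hookpose(p,z,dO); s=(totool(P,o)/1000).round(4)
        rows.append([s.tolist(),round(float(np.radians((ya-a+180)%360-180)),3),1])
    print(rows)
E
python3 -c "
from h import *
plan([-84,-84,-84],32.7)"
```

```text
t 12.72 pos [489.2  30.9  36.1] F [-0.2  0.1 -1.7] M [0.01 0.03 0.  ] g 0.265 yang -97.22 z [-0.0038  0.0015 -1.    ] j6 1.73
phi -83.97 centre err tap -4.65 -1.4
[[[0.0048, -0.0009, 0.0034], 0.001, 1], [[0.0048, -0.0009, 0.0034], 0.001, 1], [[0.0048, -0.0009, 0.0034], 0.001, 1]]
```

Request:
{"fn": "carry_out", "kwargs": {
  "targets": [
    [[0.004,-0.001,0],0,1],
    [[0.005,-0.001,0.002],0,1],
    [[0.005,-0.001,0.0034],0,1],
    [[0.005,-0.001,0.0034],0,1]
  ]
}}

```text
time_s: 13.05
tool_pos: [494.1, 31.3, 32.8]
orientation: [-3.134, 0.198, 0.006]
wrist_force: [-0.5, -0.8, -0.8]
grip_width: 0.272
```

```bash
python3 -c "
from h import *
plan([-84,-82,-80,-78,-76],32.2)"
```

```text
t 13.05 pos [494.1  31.3  32.8] F [-0.5 -0.8 -0.8] M [-0.02  0.03 -0.05] g 0.272 yang -97.22 z [-0.0039  0.0015 -1.    ] j6 1.73
phi -83.97 centre err tap -0.0 0.11
[[[-0.0, 0.0001, 0.0006], 0.001, 1], [[0.0019, 0.0008, 0.0006], -0.034, 1], [[0.0038, 0.0014, 0.0005], -0.069, 1], [[0.0058, 0.0019, 0.0005], -0.104, 1], [[0.0078, 0.0024, 0.0005], -0.139, 1]]
```

Request:
{"fn": "carry_out", "kwargs": {
  "targets": [
    [[0.001,0.0004,0.0005],-0.017,1],
    [[0.0019,0.0008,0.0006],-0.034,1],
    [[0.003,0.0011,0.0006],-0.052,1],
    [[0.0038,0.0014,0.0006],-0.069,1],
    [[0.0038,0.0014,0.0006],-0.069,1]
  ]
}}

```text
time_s: 13.47
tool_pos: [495.1, 29.9, 32.8]
orientation: [-3.138, 0.089, 0.015]
wrist_force: [-6.6, 2.1, 10.3]
grip_width: 0.269
```

```bash
python3 -c "
from h import *
im,o=shot('j2')
plan([-80,-79,-78,-77,-76],32.2)
cv2.imwrite('pics/j2b.png',cv2.resize(im[0:200,90:310],None,fx=3,fy=3,interpolation=cv2.INTER_CUBIC))"
```

```text
t 13.52 pos [495.1  29.9  32.8] F [-6.4  2.3 10.2] M [0.43 1.2  0.03] g 0.273 yang -93.26 z [-0.0091  0.0022 -1.    ] j6 1.66
phi -80.01 centre err tap -2.68 -0.25
[[[0.0027, 0.0002, 0.0006], -0.0, 1], [[0.0037, 0.0006, 0.0006], -0.018, 1], [[0.0046, 0.0009, 0.0005], -0.035, 1], [[0.0056, 0.0012, 0.0005], -0.053, 1], [[0.0066, 0.0015, 0.0005], -0.07, 1]]
```

View pics/j2b.png

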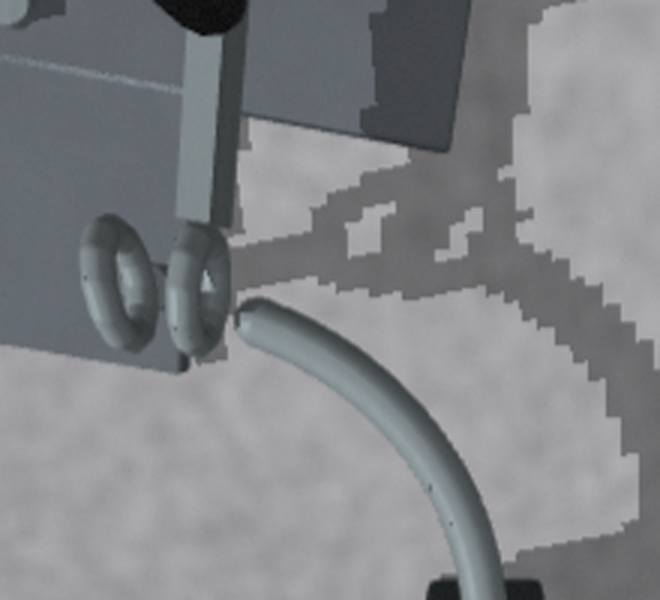

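Request:
{"fn": "carry_out", "kwargs": {
  "targets": [
    [[0,0,-0.001],0,1],
    [[0.0,0,-0.002],0,1],
    [[0,0,-0.002],0,1]
  ]
}}

```text
time_s: 13.77
tool_pos: [495.3, 29.8, 34.9]
orientation: [-3.138, 0.089, 0.013]
wrist_force: [0.5, 0.9, -2.5]
grip_width: 0.266
```

```bash
python3 -c "
from h import *
plan([-80,-80],33.6)"
```

```text
t 13.77 pos [495.3  29.8  34.9] F [ 0.5  0.9 -2.5] M [-0.05  0.03  0.03] g 0.266 yang -93.24 z [-0.0084  0.0021 -1.    ] j6 1.66
phi -79.99 centre err tap -2.48 -0.23
[[[0.0025, 0.0002, 0.0013], 0.0, 1], [[0.0025, 0.0002, 0.0013], 0.0, 1]]
```

Request:
{"fn": "carry_out", "kwargs": {
  "targets": [
    [[-0.002,0,0.003],0,1],
    [[-0.005,0,0.004],0,1]
  ]
}}

```text
time_s: 13.93
tool_pos: [494.5, 30.0, 32.7]
orientation: [-3.138, 0.088, -0.002]
wrist_force: [6.1, -2.0, 13.5]
grip_width: 0.267
```

Request:
{"fn": "carry_out", "kwargs": {
  "targets": [
    [[-0.002,0,0.002],0,1],
    [[-0.004,0,0.002],0,1]
  ]
}}

```text
time_s: 14.1
tool_pos: [494.2, 30.0, 32.8]
orientation: [-3.138, 0.087, -0.016]
wrist_force: [4.3, -1.3, 8.4]
grip_width: 0.272
```

```bash
python3 -c "
from h import *
plan([-80,-80],33.6)"
```

```text
t 14.1 pos [494.2  30.   32.8] F [ 4.3 -1.3  8.4] M [-0.38 -0.68  0.03] g 0.272 yang -93.18 z [ 0.01    0.0016 -0.9999] j6 1.66
phi -79.93 centre err tap -3.63 -0.32
[[[0.0036, 0.0003, -0.0007], 0.001, 1], [[0.0036, 0.0003, -0.0007], 0.001, 1]]
```

Request:
{"fn": "carry_out", "kwargs": {
  "targets": [
    [[0.002,0,0.002],0,1],
    [[0.003,0,0.002],0,1]
  ]
}}

```text
time_s: 14.27
tool_pos: [494.8, 29.9, 32.6]
orientation: [-3.138, 0.088, -0.007]
wrist_force: [-11.3, 1.6, 26.4]
grip_width: 0.271
```

Request:
{"fn": "carry_out", "kwargs": {
  "targets": [
    [[0,0,-0.001],0,1],
    [[0,0,-0.002],0,1],
    [[0,0,-0.002],0,1]
  ]
}}

```text
time_s: 14.52
tool_pos: [495.1, 29.9, 34.5]
orientation: [-3.138, 0.088, -0.008]
wrist_force: [0.6, -0.2, -2.4]
grip_width: 0.273
```

```bash
python3 -c "
from h import *
plan([-80,-80],33.6)"
```

```text
t 14.52 pos [495.1  29.9  34.5] F [ 0.6 -0.2 -2.4] M [-0.02  0.03 -0.01] g 0.273 yang -93.2 z [ 0.0054  0.0018 -1.    ] j6 1.66
phi -79.95 centre err tap -2.75 -0.25
[[[0.0027, 0.0002, 0.0009], 0.001, 1], [[0.0027, 0.0002, 0.0009], 0.001, 1]]
```

Request:
{"fn": "carry_out", "kwargs": {
  "targets": [
    [[0.0015,0,0.0004],0,1],
    [[0.0027,0.0002,0.0008],0,1],
    [[0.0027,0.0002,0.0008],0,1],
    [[0.0027,0.0002,0.0008],0,1]
  ]
}}

```text
time_s: 14.85
tool_pos: [497.8, 29.5, 33.4]
orientation: [-3.138, 0.088, -0.008]
wrist_force: [-0.8, 0.2, -2.5]
grip_width: 0.264
```

```bash
cat > look.py <<'E'
import sys
from rod import *
tag=sys.argv[1]; zr=float(sys.argv[2]); x0=int(sys.argv[3]) if len(sys.argv)>3 else 155
im,o=shot(tag)
cv2.imwrite(f'pics/{tag}b.png',cv2.resize(im[0:200,90:310],None,fx=3,fy=3,interpolation=cv2.INTER_CUBIC))
P,c=rodfit(tag,(x0,95,310,192),z=zr)
r,s,r2,s2=circ(P);print(len(P),r,s,r2,s2); print("tool",totool([*r2,30],o))
E
python3 look.py j3 30.7 170; python3 -c "
from h import *
plan([-80,-80],33.4)"
```

```text
1901 [519.75134047  85.1630394   57.3670698 ] 2.2250157512228363 [521.24481228  83.3129427 ] 2.226360100966361
tool [ 20.38321223 -55.0512215    3.56510961]
t 14.9 pos [497.7  29.5  33.4] F [-0.  -0.2 -2.5] M [ 0.01  0.01 -0.02] g 0.269 yang -93.19 z [ 0.0049  0.0018 -1.    ] j6 1.66
phi -79.94 centre err tap -0.1 0.01
[[[0.0, 0.0, 0.0], 0.001, 1], [[0.0, 0.0, 0.0], 0.001, 1]]
```

View pics/j3b.png

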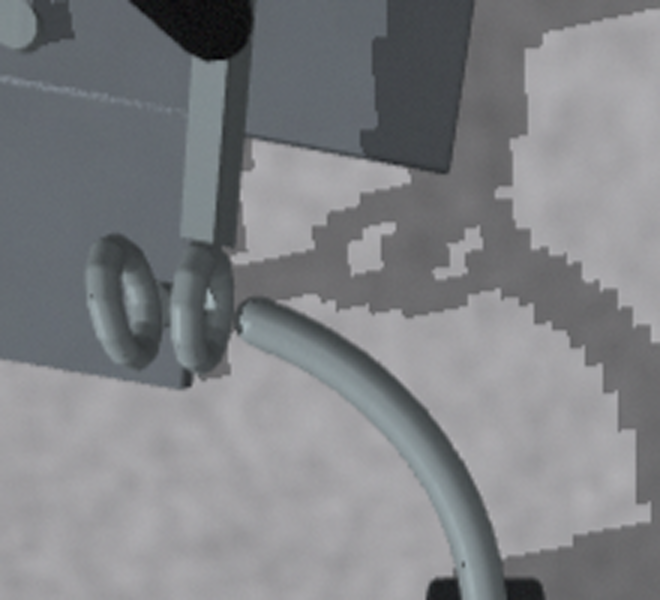

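Run:
```python
from rod import *
im,c=load("j3")
L,F,o1,o2=rings(c,90,0,3,(202,308),(125,302)); print(L,F,o1,o2)
P,c=rodfit("j3",(172,90,310,192),z=30.7)
r,s,r2,s2=circ(P);print(r,r2)
# residual vs angle about TO
a=np.degrees(np.arctan2(P[:,1]-TO[1],P[:,0]-TO[0])-TH); d=np.hypot(*(P-TO).T)
for lo in range(-80,-4,8):
    k=(a>=lo)&(a<lo+8)
    if k.sum()>20: print(lo+4,k.sum(),d[k].mean().round(2),d[k].min().round(1),d[k].max().round(1))
print(a.max())
```

```text
[574.62698206  70.76003695] [576.23454962  82.99034783] [521.09112284  83.36605845] [521.23507318  83.23032984]
[519.31611708  85.84068929  58.14582827] [521.29446242  83.34059777]
-68 163 55.2 51.1 58.9
-60 218 55.05 51.1 58.8
-52 229 55.05 51.1 58.8
-44 237 55.01 51.0 58.8
-36 249 55.04 51.0 58.8
-28 251 55.0 51.0 58.7
-20 257 55.07 51.0 58.9
-12 260 55.16 51.2 58.9
-7.147598128366367
```

```bash
python3 -c "
from h import *
plan([-79,-78,-77,-76,-75],33.3)"
```

```text
t 14.9 pos [497.7  29.5  33.4] F [-0.  -0.2 -2.5] M [ 0.01  0.01 -0.02] g 0.269 yang -93.19 z [ 0.0049  0.0018 -1.    ] j6 1.66
phi -79.94 centre err tap -0.1 0.01
[[[0.001, 0.0004, 0.0001], -0.016, 1], [[0.002, 0.0007, 0.0001], -0.034, 1], [[0.003, 0.001, 0.0002], -0.051, 1], [[0.0039, 0.0013, 0.0002], -0.069, 1], [[0.0049, 0.0016, 0.0002], -0.086, 1]]
```

Request:
{"fn": "carry_out", "kwargs": {
  "targets": [
    [[0.001,0.0004,0.0001],-0.016,1],
    [[0.002,0.0007,0.0001],-0.034,1],
    [[0.003,0.001,0.0002],-0.051,1],
    [[0.0039,0.0013,0.0002],-0.069,1],
    [[0.0049,0.0016,0.0002],-0.086,1]
  ]
}}

```text
time_s: 15.32
tool_pos: [502.7, 27.6, 33.3]
orientation: [-3.14, -0.05, -0.008]
wrist_force: [-0.4, 0.1, -2.8]
grip_width: 0.272
```

```bash
python3 -c "
from h import *
plan([-74,-73,-72,-71,-70],33.3)"
```

```text
t 15.32 pos [502.7  27.6  33.3] F [-0.4  0.1 -2.8] M [-0.03  0.03 -0.03] g 0.272 yang -88.17 z [ 0.0049  0.0018 -1.    ] j6 1.57
phi -74.92 centre err tap 0.05 -0.04
[[[0.0008, 0.0003, -0.0], -0.016, 1], [[0.0018, 0.0006, -0.0], -0.033, 1], [[0.0028, 0.0009, -0.0], -0.051, 1], [[0.0038, 0.0012, -0.0], -0.068, 1], [[0.0048, 0.0015, -0.0], -0.086, 1]]
```

Request:
{"fn": "carry_out", "kwargs": {
  "targets": [
    [[0.0008,0.0003,0],-0.016,1],
    [[0.0018,0.0006,0],-0.033,1],
    [[0.0028,0.0009,0],-0.051,1],
    [[0.0038,0.0012,0],-0.068,1],
    [[0.0048,0.0015,0],-0.086,1]
  ]
}}

```text
time_s: 15.73
tool_pos: [507.6, 26.2, 33.3]
orientation: [-3.134, -0.188, -0.008]
wrist_force: [0.5, -0.1, -2.3]
grip_width: 0.274
```

```bash
python3 look.py j4 30.7 170; python3 -c "
from h import *
plan([-69,-68,-67,-66,-65],33.3)"
```

```text
2118 [519.96422366  84.19495119  56.58299467] 2.8809105474643797 [521.13756025  83.17157765] 2.87812530156818
tool [ 20.23094812 -54.91854217   3.44632735]
t 15.78 pos [507.9  26.2  33.3] F [ 0.6 -0.1 -1.6] M [ 0.05 -0.02 -0.01] g 0.27 yang -83.11 z [ 0.0054  0.0017 -1.    ] j6 1.48
phi -69.86 centre err tap 0.29 0.03
[[[0.0005, 0.0002, 0.0], -0.015, 1], [[0.0015, 0.0006, 0.0], -0.033, 1], [[0.0025, 0.0009, 0.0], -0.05, 1], [[0.0035, 0.0012, 0.0], -0.067, 1], [[0.0045, 0.0015, 0.0], -0.085, 1]]
```

View pics/j4b.png

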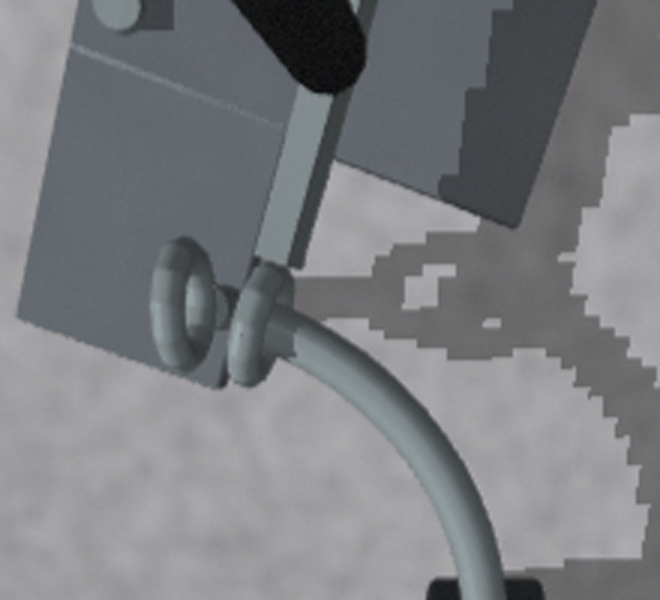

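Request:
{"fn": "carry_out", "kwargs": {
  "targets": [
    [[0.0005,0.0002,0],-0.015,1],
    [[0.0015,0.0006,0],-0.033,1],
    [[0.0025,0.0009,0],-0.05,1],
    [[0.0035,0.0012,0],-0.067,1],
    [[0.0045,0.0015,0],-0.085,1]
  ]
}}

```text
time_s: 16.2
tool_pos: [512.7, 25.2, 33.3]
orientation: [-3.124, -0.324, -0.009]
wrist_force: [-0.6, -0.6, -2.2]
grip_width: 0.269
```

```bash
python3 look.py j5 30.7 170; python3 -c "
from h import *
plan([-64,-63,-62,-61,-60],33.3)"
```

```text
2331 [519.32234313  84.51255725  57.35330847] 3.4094558145594065 [521.22716319  83.11093168] 3.4064495311072864
tool [ 20.26237804 -54.92351051   3.4896701 ]
t 16.25 pos [512.9  25.2  33.4] F [ 0.5  1.1 -2.2] M [ 0.03 -0.   -0.06] g 0.273 yang -78.12 z [ 0.0058  0.0018 -1.    ] j6 1.39
phi -64.87 centre err tap 0.32 0.01
[[[0.0005, 0.0002, 0.0001], -0.015, 1], [[0.0015, 0.0005, 0.0001], -0.033, 1], [[0.0025, 0.0008, 0.0001], -0.05, 1], [[0.0035, 0.0011, 0.0001], -0.067, 1], [[0.0044, 0.0014, 0.0001], -0.085, 1]]
```

View pics/j5b.png

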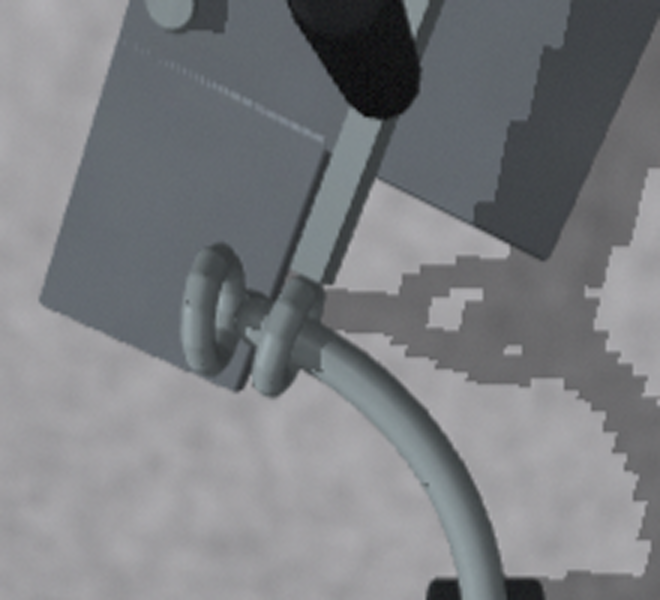

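Request:
{"fn": "carry_out", "kwargs": {
  "targets": [
    [[0.0005,0.0002,0.0001],-0.015,1],
    [[0.0015,0.0005,0.0001],-0.033,1],
    [[0.0025,0.0008,0.0001],-0.05,1],
    [[0.0035,0.0011,0.0001],-0.067,1],
    [[0.0044,0.0014,0.0001],-0.085,1]
  ]
}}

```text
time_s: 16.67
tool_pos: [517.7, 24.7, 33.3]
orientation: [-3.107, -0.46, -0.01]
wrist_force: [0.2, -0.0, -2.0]
grip_width: 0.273
```

```bash
python3 -c "
from h import *
plan([-59,-58,-57,-56,-55],33.3)"
```

```text
t 16.67 pos [517.7  24.7  33.3] F [ 0.2 -0.  -2. ] M [-0.04  0.03  0.05] g 0.273 yang -73.14 z [ 0.006   0.0017 -1.    ] j6 1.3
phi -59.89 centre err tap 0.02 0.03
[[[0.0008, 0.0003, 0.0], -0.016, 1], [[0.0018, 0.0007, 0.0], -0.033, 1], [[0.0028, 0.001, 0.0], -0.05, 1], [[0.0037, 0.0013, 0.0], -0.068, 1], [[0.0047, 0.0016, 0.0], -0.085, 1]]
```

Request:
{"fn": "carry_out", "kwargs": {
  "targets": [
    [[0.0008,0.0003,0],-0.016,1],
    [[0.0018,0.0007,0],-0.033,1],
    [[0.0028,0.001,0],-0.05,1],
    [[0.0037,0.0013,0],-0.068,1],
    [[0.0047,0.0016,0],-0.085,1]
  ]
}}

```text
time_s: 17.08
tool_pos: [522.7, 24.5, 33.3]
orientation: [-3.084, -0.595, -0.01]
wrist_force: [0.6, 0.0, -1.9]
grip_width: 0.271
```

```bash
python3 look.py j6 30.7 170; python3 -c "
from h import *
plan([-54,-53,-52,-51,-50],33.3)"
```

```text
2811 [524.63069326  82.2732348   52.23142714] 4.890973155712032 [521.94384817  83.67056727] 4.905027825932535
tool [ 21.22265401 -55.20399011   3.43455489]
t 17.13 pos [523.   24.6  33.4] F [-0.1 -0.3 -2.9] M [ 0.   -0.02  0.01] g 0.267 yang -68.15 z [ 0.0063  0.0018 -1.    ] j6 1.21
phi -54.9 centre err tap 0.22 -0.01
[[[0.0007, 0.0002, 0.0001], -0.016, 1], [[0.0017, 0.0005, 0.0001], -0.033, 1], [[0.0026, 0.0008, 0.0001], -0.051, 1], [[0.0036, 0.0011, 0.0001], -0.068, 1], [[0.0046, 0.0014, 0.0001], -0.086, 1]]
```

View pics/j6b.png

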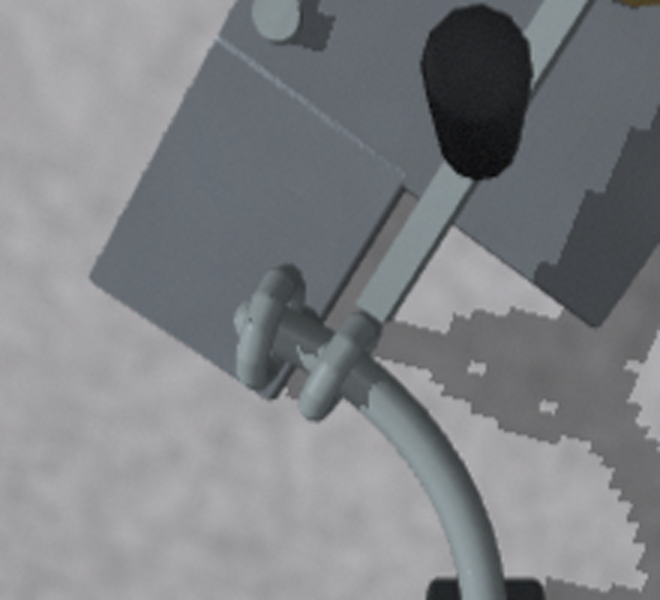

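```bash
python3 -c "
from h import *
plan([-53.4,-51.8,-50.2,-48.6,-47],33.3)"
```

```text
t 17.13 pos [523.   24.6  33.4] F [-0.1 -0.3 -2.9] M [ 0.   -0.02  0.01] g 0.267 yang -68.15 z [ 0.0063  0.0018 -1.    ] j6 1.21
phi -54.9 centre err tap 0.22 -0.01
[[[0.0013, 0.0004, 0.0001], -0.026, 1], [[0.0028, 0.0009, 0.0001], -0.054, 1], [[0.0044, 0.0013, 0.0001], -0.082, 1], [[0.006, 0.0018, 0.0001], -0.11, 1], [[0.0076, 0.0021, 0.0001], -0.138, 1]]
```

Request:
{"fn": "carry_out", "kwargs": {
  "targets": [
    [[0.0013,0.0004,0.0001],-0.026,1],
    [[0.0028,0.0009,0.0001],-0.054,1],
    [[0.0044,0.0013,0.0001],-0.082,1],
    [[0.006,0.0018,0.0001],-0.11,1],
    [[0.0076,0.0021,0.0001],-0.138,1]
  ]
}}

```text
time_s: 17.55
tool_pos: [530.9, 25.4, 33.3]
orientation: [-3.036, -0.809, -0.01]
wrist_force: [0.6, -0.4, -2.2]
grip_width: 0.27
```

```bash
python3 -c "
from h import *
plan([-45.4,-43.8,-42.2,-40.6,-39],33.3)"
```

```text
t 17.55 pos [530.9  25.4  33.3] F [ 0.6 -0.4 -2.2] M [ 0.03 -0.05  0.02] g 0.27 yang -60.15 z [ 0.0062  0.0017 -1.    ] j6 1.07
phi -46.9 centre err tap -0.02 -0.03
[[[0.0015, 0.0005, 0.0], -0.026, 1], [[0.003, 0.001, 0.0], -0.054, 1], [[0.0046, 0.0015, 0.0], -0.082, 1], [[0.0062, 0.0019, 0.0], -0.11, 1], [[0.0078, 0.0023, 0.0], -0.138, 1]]
```

Request:
{"fn": "carry_out", "kwargs": {
  "targets": [
    [[0.0015,0.0005,0],-0.026,1],
    [[0.003,0.001,0],-0.054,1],
    [[0.0046,0.0015,0],-0.082,1],
    [[0.0062,0.0019,0],-0.11,1],
    [[0.0078,0.0023,0],-0.138,1]
  ]
}}

```text
time_s: 17.97
tool_pos: [538.9, 27.3, 33.3]
orientation: [2.971, 1.019, 0.01]
wrist_force: [-0.3, -0.2, -1.8]
grip_width: 0.271
```

```bash
python3 -c "
from h import *
plan([-37.4,-35.8,-34.2,-32.6,-31],33.3)"
```

```text
t 17.97 pos [538.9  27.3  33.3] F [-0.3 -0.2 -1.8] M [-0.02 -0.03 -0.01] g 0.271 yang -52.14 z [ 0.0061  0.0017 -1.    ] j6 0.94
phi -38.89 centre err tap -0.0 -0.02
[[[0.0015, 0.0005, 0.0], -0.026, 1], [[0.003, 0.001, 0.0], -0.054, 1], [[0.0046, 0.0015, 0.0], -0.082, 1], [[0.0062, 0.0019, 0.0001], -0.11, 1], [[0.0078, 0.0023, 0.0001], -0.138, 1]]
```

Same step again (identical numbers apply).

Request:
{"fn": "carry_out", "kwargs": {
  "targets": [
    [[0.0015,0.0005,0],-0.026,1],
    [[0.003,0.001,0],-0.054,1],
    [[0.0046,0.0015,0],-0.082,1],
    [[0.0062,0.0019,0],-0.11,1],
    [[0.0078,0.0023,0],-0.138,1]
  ]
}}

```text
time_s: 18.38
tool_pos: [546.5, 30.3, 33.3]
orientation: [2.893, 1.224, 0.01]
wrist_force: [-1.1, -0.4, -1.9]
grip_width: 0.27
```

```bash
python3 look.py j7 30.7 170; python3 -c "
from h import *
plan([-29.4,-27.8,-26.2,-24.6,-23],33.3)"
```

```text
6395 [587.51219497  73.16618743  19.76878901] 7.874216437395919 [548.49204114  47.51784387] 11.858268813661136
tool [ 13.6772813  -10.58080357   3.36360434]
t 18.43 pos [546.9  30.4  33.3] F [ 1.2  0.3 -2. ] M [-0.01 -0.02  0.02] g 0.269 yang -44.09 z [ 0.0066  0.0018 -1.    ] j6 0.8
phi -30.84 centre err tap 0.32 0.14
[[[0.0011, 0.0003, 0.0], -0.025, 1], [[0.0027, 0.0008, 0.0001], -0.053, 1], [[0.0042, 0.0013, 0.0001], -0.081, 1], [[0.0058, 0.0017, 0.0001], -0.109, 1], [[0.0074, 0.0021, 0.0001], -0.137, 1]]
```

View pics/j7.png

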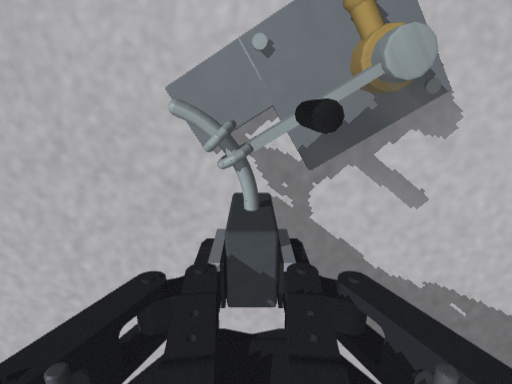

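Request:
{"fn": "carry_out", "kwargs": {
  "targets": [
    [[0.0011,0.0003,0],-0.025,1],
    [[0.0027,0.0008,0.0001],-0.053,1],
    [[0.0042,0.0013,0.0001],-0.081,1],
    [[0.0058,0.0017,0.0001],-0.109,1],
    [[0.0074,0.0021,0.0001],-0.137,1]
  ]
}}

```text
time_s: 18.85
tool_pos: [553.6, 34.3, 33.3]
orientation: [2.8, 1.421, 0.01]
wrist_force: [-0.7, -0.6, -3.2]
grip_width: 0.272
```

```bash
python3 -c "
from h import *
plan([-21.4,-19.8,-18.2,-16.6,-15],33.3)"
```

```text
t 18.85 pos [553.6  34.3  33.3] F [-0.7 -0.6 -3.2] M [ 0.02  0.04 -0.02] g 0.272 yang -36.18 z [ 0.0065  0.0018 -1.    ] j6 0.67
phi -22.93 centre err tap -0.04 -0.07
[[[0.0016, 0.0005, -0.0], -0.027, 1], [[0.0031, 0.001, -0.0], -0.055, 1], [[0.0047, 0.0015, -0.0], -0.083, 1], [[0.0063, 0.0019, 0.0], -0.11, 1], [[0.0079, 0.0023, 0.0], -0.138, 1]]
```

Request:
{"fn": "carry_out", "kwargs": {
  "targets": [
    [[0.0016,0.0005,0],-0.027,1],
    [[0.0031,0.001,0],-0.055,1],
    [[0.0047,0.0015,0],-0.083,1],
    [[0.0063,0.0019,0],-0.11,1],
    [[0.0079,0.0023,0],-0.138,1]
  ]
}}

```text
time_s: 19.27
tool_pos: [560.0, 39.3, 33.2]
orientation: [2.694, 1.612, 0.01]
wrist_force: [0.1, 0.0, -1.2]
grip_width: 0.273
```

```bash
python3 -c "
from h import *
plan([-13.8,-12.6,-11.4,-10.2,-9],33.3)"
```

```text
t 19.27 pos [560.   39.3  33.2] F [ 0.1  0.  -1.2] M [-0.05 -0.01  0.  ] g 0.273 yang -28.22 z [ 0.0063  0.0018 -1.    ] j6 0.54
phi -14.97 centre err tap -0.06 -0.01
[[[0.0011, 0.0005, -0.0], -0.02, 1], [[0.0023, 0.0008, -0.0], -0.041, 1], [[0.0035, 0.0012, -0.0], -0.062, 1], [[0.0047, 0.0016, -0.0], -0.083, 1], [[0.0059, 0.0019, -0.0], -0.104, 1]]
```

Request:
{"fn": "carry_out", "kwargs": {
  "targets": [
    [[0.0011,0.0005,0],-0.02,1],
    [[0.0023,0.0008,0],-0.041,1],
    [[0.0035,0.0012,0],-0.062,1],
    [[0.0047,0.0016,0],-0.083,1],
    [[0.0059,0.0019,0],-0.104,1]
  ]
}}

```text
time_s: 19.68
tool_pos: [564.5, 43.7, 33.3]
orientation: [2.605, 1.752, 0.01]
wrist_force: [-0.1, 1.2, -2.7]
grip_width: 0.267
```

```bash
python3 -c "
from h import *
im,o=shot('k1')
plan([-8,-7,-6,-5,-4],33.3)"
```

```text
t 19.73 pos [564.8  43.9  33.3] F [ 0.1 -0.1 -2. ] M [-0.07  0.04 -0.01] g 0.273 yang -22.12 z [ 0.0066  0.0019 -1.    ] j6 0.44
phi -8.87 centre err tap 0.21 0.21
[[[0.0006, 0.0001, -0.0], -0.015, 1], [[0.0016, 0.0005, -0.0], -0.033, 1], [[0.0025, 0.0008, 0.0], -0.05, 1], [[0.0035, 0.0011, 0.0], -0.068, 1], [[0.0045, 0.0014, 0.0], -0.085, 1]]
```

View pics/k1.png

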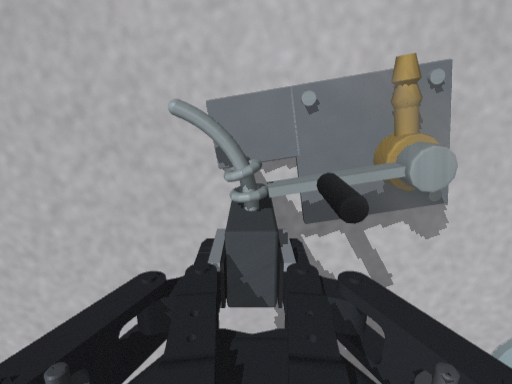

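Request:
{"fn": "carry_out", "kwargs": {
  "targets": [
    [[0.0006,0.0001,0],-0.015,1],
    [[0.0016,0.0005,0],-0.033,1],
    [[0.0025,0.0008,0],-0.05,1],
    [[0.0035,0.0011,0],-0.068,1],
    [[0.0045,0.0014,0],-0.085,1]
  ]
}}

```text
time_s: 20.15
tool_pos: [567.8, 47.6, 33.4]
orientation: [2.526, 1.864, 0.01]
wrist_force: [-0.6, -0.2, -2.2]
grip_width: 0.276
```

```bash
python3 -c "
from h import *
plan([-3.7,-3.4,-3,-2.6],33.0)"
```

```text
t 20.15 pos [567.8  47.6  33.4] F [-0.6 -0.2 -2.2] M [-0.04  0.04  0.02] g 0.276 yang -17.15 z [ 0.0066  0.0019 -1.    ] j6 0.36
phi -3.9 centre err tap 0.05 -0.03
[[[0.0002, 0.0, 0.0004], -0.003, 1], [[0.0005, 0.0001, 0.0004], -0.009, 1], [[0.0009, 0.0003, 0.0004], -0.016, 1], [[0.0013, 0.0004, 0.0004], -0.023, 1]]
```

Request:
{"fn": "carry_out", "kwargs": {
  "targets": [
    [[0.0002,0.0,0.0001],-0.003,1],
    [[0.0005,0.0001,0.0002],-0.009,1],
    [[0.0009,0.0003,0.0002],-0.016,1],
    [[0.0009,0.0003,0.0002],-0.016,1]
  ]
}}

```text
time_s: 20.48
tool_pos: [568.4, 48.4, 33.1]
orientation: [2.51, 1.885, 0.01]
wrist_force: [0.6, -0.1, -2.1]
grip_width: 0.274
```

```bash
cat >> h.py <<'E'
def ft():
    o=manip.get_obs();M=R.from_rotvec(o["orientation"]).as_matrix()
    print("F tool",(M.T@o["wrist_force"]).round(1))
E
python3 -c "
from h import *
plan([-2.6],33.0);ft()"
```

```text
t 20.48 pos [568.4  48.4  33.1] F [ 0.6 -0.1 -2.1] M [-0.01  0.06  0.02] g 0.274 yang -16.21 z [ 0.0066  0.0019 -1.    ] j6 0.35
phi -2.96 centre err tap 0.04 -0.01
[[[0.0003, 0.0001, 0.0001], -0.006, 1]]
F tool [0.  0.6 2.1]
```

Request:
{"fn": "carry_out", "kwargs": {
  "targets": [
    [[0.0005,0.0001,0],0,1],
    [[0.001,0.0001,0],0,1],
    [[0.001,0.0001,0],0,1]
  ]
}}

```text
time_s: 20.73
tool_pos: [568.5, 48.7, 33.1]
orientation: [2.509, 1.885, 0.008]
wrist_force: [-0.9, -3.6, -1.8]
grip_width: 0.27
```

```bash
python3 -c "
from h import *
plan([-2.6],33.0);ft()"
```

```text
t 20.73 pos [568.5  48.7  33.1] F [-0.9 -3.6 -1.8] M [-0.68  0.14 -0.02] g 0.27 yang -16.17 z [ 5.9e-03  7.0e-04 -1.0e+00] j6 0.35
phi -2.92 centre err tap 0.03 0.26
[[[0.0, 0.0001, 0.0001], -0.006, 1]]
F tool [-3.7  0.1  1.8]
```

Request:
{"fn": "carry_out", "kwargs": {
  "targets": [
    [[0.0012,0,0],0,1],
    [[0.0018,0,0],0,1],
    [[0.0018,0,0],0,1]
  ]
}}

```text
time_s: 20.98
tool_pos: [568.6, 48.9, 33.2]
orientation: [2.507, 1.886, 0.004]
wrist_force: [-1.0, -7.9, -1.1]
grip_width: 0.269
```

```bash
python3 -c "
from h import *
st();ft()"
```

```text
t 20.98 pos [568.6  48.9  33.2] F [-1.  -7.9 -1.1] M [-1.35  0.21  0.08] g 0.269 yang -16.1 z [ 0.0048 -0.002  -1.    ] j6 0.35
F tool [-7.9  1.2  1.1]
```

Request:
{"fn": "carry_out", "kwargs": {
  "targets": [
    [[0.0022,0,0],0,1],
    [[0.0026,0,0],0,1],
    [[0.0026,0,0],0,1]
  ]
}}

```text
time_s: 21.23
tool_pos: [568.6, 49.0, 33.2]
orientation: [2.503, 1.887, -0.002]
wrist_force: [-1.7, -10.4, -0.2]
grip_width: 0.274
```

```bash
python3 -c "
from h import *
st();ft()"
```

```text
t 21.23 pos [568.6  49.   33.2] F [ -1.7 -10.4  -0.2] M [-1.87  0.34  0.03] g 0.274 yang -15.99 z [ 0.0032 -0.006  -1.    ] j6 0.35
F tool [-10.4   1.2   0.3]
```

Request:
{"fn": "carry_out", "kwargs": {
  "targets": [
    [[0.0029,0,0],0,1],
    [[0.0029,0,0],0,1],
    [[0.0029,0,0],0,1],
    [[0.0029,0,0],0,1],
    [[0.0029,0,0],0,1]
  ]
}}

```text
time_s: 21.65
tool_pos: [568.7, 49.1, 33.3]
orientation: [2.5, 1.888, -0.008]
wrist_force: [-2.3, -12.7, -0.2]
grip_width: 0.268
```

Request:
{"fn": "carry_out", "kwargs": {
  "targets": [
    [[0.0029,0,0],0,1],
    [[0.0029,0,0],0,1],
    [[0.0029,0,0],0,1],
    [[0.0029,0,0],0,1],
    [[0.0029,0,0],0,1]
  ]
}}

```text
time_s: 22.07
tool_pos: [568.7, 49.1, 33.4]
orientation: [2.496, 1.889, -0.015]
wrist_force: [-2.6, -12.7, 1.6]
grip_width: 0.269
```

Request:
{"fn": "carry_out", "kwargs": {
  "targets": [
    [[0.0029,0,0],0,1],
    [[0.0029,0,0],0,1],
    [[0.0029,0,0],0,1],
    [[0.0029,0,0],0,1],
    [[0.0029,0,0],0,1]
  ]
}}

```text
time_s: 22.48
tool_pos: [568.8, 49.1, 33.5]
orientation: [2.492, 1.889, -0.021]
wrist_force: [-2.7, -12.8, 0.8]
grip_width: 0.27
```

```bash
python3 -c "
from h import *
st();ft();hs()"
```

```text
t 22.48 pos [568.8  49.1  33.5] F [ -2.7 -12.8   0.8] M [-2.01  0.3   0.1 ] g 0.27 yang -15.66 z [-0.0021 -0.0196 -0.9998] j6 0.37
F tool [-13.1   0.9  -0.5]
phi -2.41 centre err tap -0.02 0.26
```

Request:
{"fn": "carry_out", "kwargs": {
  "targets": [
    [[0.0026,0,0.0002],0,1],
    [[0.0026,0,0.0002],0,1],
    [[0.0026,0,0.0002],0,1],
    [[0.0026,0,0.0002],0,1]
  ]
}}

```text
time_s: 22.82
tool_pos: [568.8, 49.1, 33.5]
orientation: [2.488, 1.89, -0.027]
wrist_force: [-2.4, -12.1, 1.6]
grip_width: 0.269
```

Request:
{"fn": "carry_out", "kwargs": {
  "targets": [
    [[0.001,0,0.0004],0,1],
    [[0.0006,0,0.0005],0,1],
    [[0.0005,0,0.0005],0,0.6],
    [[0.0005,0,0.0005],0,0.3],
    [[0.0005,0,0.0005],0,0.2]
  ]
}}

```text
time_s: 23.23
tool_pos: [569.6, 50.2, 33.4]
orientation: [2.489, 1.889, -0.024]
wrist_force: [0.8, 0.2, -0.1]
grip_width: 0.398
```

```bash
python3 -c "
from h import *
im,o=shot('l1')
st();ft();hs()"
```

```text
t 23.28 pos [569.5  50.2  33.4] F [0.4 0.1 0.6] M [ 0.03 -0.01  0.04] g 0.399 yang -15.59 z [-0.0021 -0.0226 -0.9997] j6 0.37
F tool [ 0.2  0.3 -0.6]
phi -2.34 centre err tap 0.47 1.44
```

View pics/l1.png

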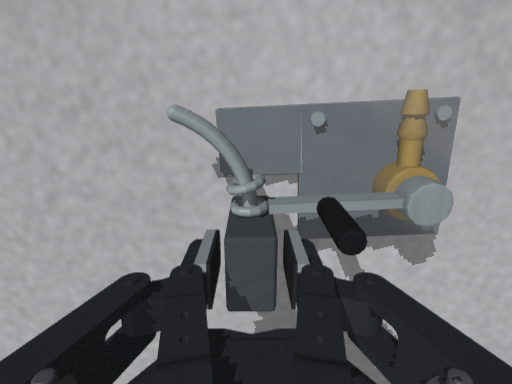

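Request:
{"fn": "carry_out", "kwargs": {
  "targets": [
    [[0,0,-0.02],0,0.2],
    [[0,0,-0.04],0,0.2],
    [[-0.003,0,-0.08],0,0.2],
    [[-0.006,0,-0.1],0,0.2],
    [[-0.006,0,-0.1],0,0.2]
  ]
}}

```text
time_s: 23.7
tool_pos: [571.6, 47.3, 138.9]
orientation: [2.484, 1.886, -0.009]
wrist_force: [1.7, 0.5, -0.1]
grip_width: 0.4
```

```bash
python3 -c "
from h import *
im,o=shot('l2')
st()
cv2.imwrite('pics/l2b.png',cv2.resize(im[90:260,140:390],None,fx=3.2,fy=3.2,interpolation=cv2.INTER_CUBIC))
s=manip.camera('scene');cv2.imwrite('pics/s2.png',s)
t=manip.camera('top');cv2.imwrite('pics/t2.png',cv2.resize(t[110:260,130:400],None,fx=2.9,fy=2.9))
cv2.imwrite('pics/s2c.png',cv2.resize(s[190:250,230:330],(800,480),interpolation=cv2.INTER_CUBIC))"
```

```text
t 23.75 pos [570.1  47.3 136.3] F [ 0.4 -0.4 -0.3] M [ 0.03  0.07 -0.01] g 0.4 yang -15.59 z [ 0.0047 -0.0214 -0.9998] j6 0.36
```

View pics/l2b.png

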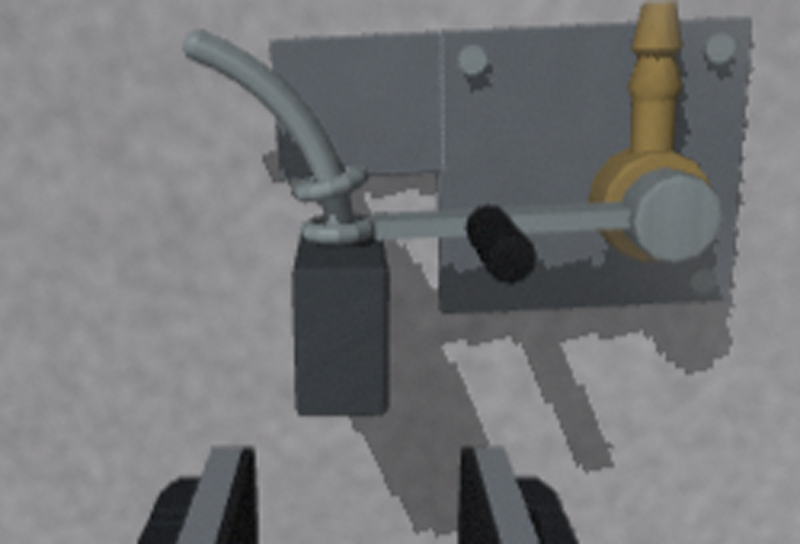

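View pics/s2c.png

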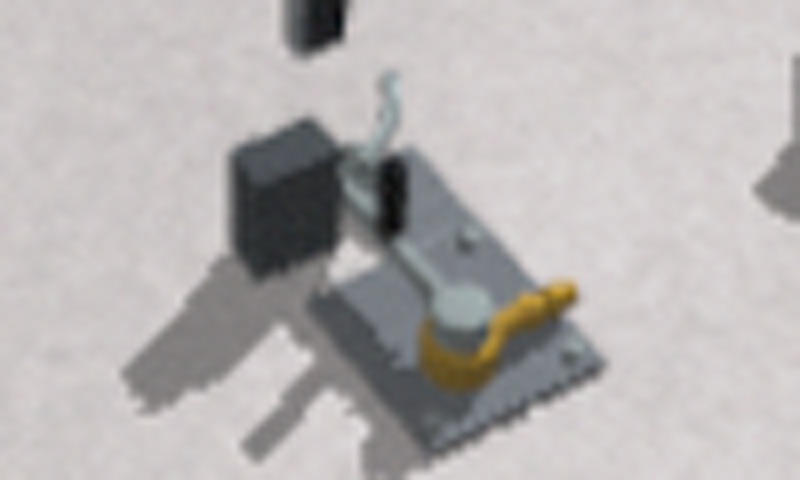

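View pics/t2.png

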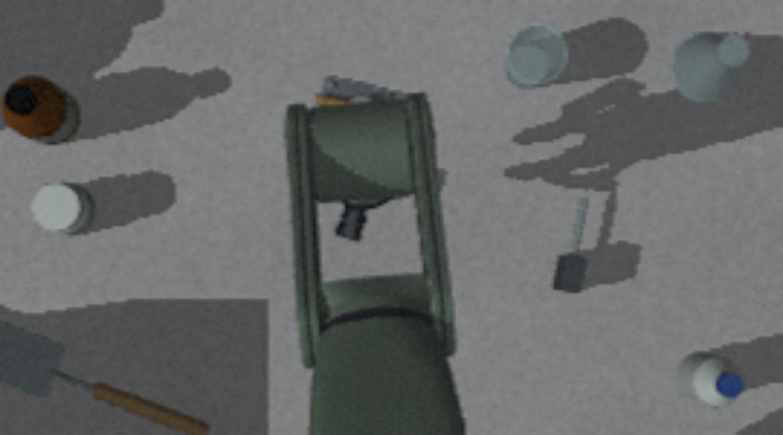

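Run:
```python
from rod import *
im,c=load("l2")
g=lambda a,b,z:onplane(c,140+(a+.5)/3.2-.5,90+(b+.5)/3.2-.5,z)[:2]
t=lambda p:np.array([(p-TO)@EX,(p-TO)@EY]).round(2)
TL,TR,BR,BL=[g(a,b,60) for a,b in [(294,267),(388,265),(387,413),(296,413)]]
for n,p in zip("TL TR BR BL".split(),(TL,TR,BR,BL)): print(n,t(p))
print("mid front",t((TL+TR)/2),"ctr",t((TL+TR+BR+BL)/4),"ang rel tap",np.degrees(np.arctan2(*((TL+TR-BL-BR))[::-1])-TH))
L,F,o1,o2=rings(c,140,90,3.2,(338,231),(330,183)); print("rings",t(L),t(F))
piv=np.array([145,0]); print("knob mid",t(g(500,243,55)))
for a,b in [(385,227),(470,223),(560,219)]: print("bar",t(g(a,b,31)))
print("expected centre home",55*np.cos(np.radians(3))-20*np.sin(np.radians(3)),-55*np.sin(np.radians(3))-20*np.cos(np.radians(3)))
```

```text
TL [44.31 -3.04]
TR [67.28 -3.56]
BR [ 65.82 -42.76]
BL [ 42.44 -41.65]
mid front [55.8 -3.3] ctr [ 54.96 -22.75] ang rel tap 87.55084786032656
rings [55.02 -0.97] [53.48 12.31]
knob mid [95.5  -0.44]
bar [67.92 -0.21]
bar [91.18 -0.12]
bar [ 1.1581e+02 -9.0000e-02]
expected centre home 53.87790528664269 -22.851068288453387
```

Request:
{"fn": "carry_out", "kwargs": {
  "targets": [
    [[0,0,-0.03],0,0.2],
    [[0,0,-0.04],0,0.2],
    [[0,0,-0.04],0,0.2],
    [[0,0,-0.04],0,0.2],
    [[0,0,-0.04],0,0.2]
  ]
}}

```text
time_s: 24.27
tool_pos: [567.1, 48.0, 171.5]
orientation: [2.49, 1.891, -0.027]
wrist_force: [0.5, -0.3, -0.3]
grip_width: 0.399
```

```bash
python3 -c "
from h import *
st();print(manip.finish_job())"
```

```text
t 24.27 pos [567.1  48.  171.5] F [ 0.5 -0.3 -0.3] M [ 0.02  0.01 -0.  ] g 0.399 yang -15.58 z [-0.0051 -0.0223 -0.9997] j6 0.36
the job is handed in; nothing more can be done
None
```

The tap is locked out, and I handed the job in at 24.3 s of the 72 s allowed.

**Lever:** I swung it closed by pushing the knob until it stood against its stop. The push on the knob reached about 17 N in all.

**Hook:** I gripped the curved-hook block and took it round the 55 mm arc, through the lever's ring and then the fixed ring. The arc centre stayed within about 0.3 mm, and the wrist readings between moves showed almost no sideways force.

**Press:** I held the block against the lever's ring at about 12–13 N for about 1.6 s. The highest reading was 13.1 N, under the 20 N limit. I then released the block and lifted the hand clear.

**Last checks in the pictures:**
- **Rings:** the rod is through both rings and the lever is closed.
- **Block:** its front face measures about 3.3 mm before the lever's ring, against a nominal 2.9 mm. It is turned 2.4° instead of the nominal 3°.
- **Bystanders:** the straight pin measured unmoved to within a pixel. The others showed no sign of having moved in the top view, but I did not measure them.

**Two things that were not perfect:**
- **Radial position:** the block's centre came out about 1 mm outward of nominal. That is within the ring's clearance and about the accuracy of the cameras, so I left it.
- **Hand tilt:** the hand picked up about 1° of tilt from contact. I worked it out on the way by dragging the block a few millimetres on bare bench. About 1° came back while pressing, before I let go.

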